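# Load the rocking test stand

### The arm

A 6-joint arm with a two-finger parallel gripper is mounted at the origin on the work surface; the furniture and walls round the work are solid. World frame = base frame: x ahead of the robot, y to its left, z up, the work surface at z = 0. Lengths are in m, angles in rad, forces in N, time in s.
With the tool pointing down it reaches from about 0.425 to 0.95 m from the base axis. Payload 14.7 kg.
Tool frame: the origin (TCP) lies at the very end of the fingers, on their centre line; the grasp point (between the pads) lies grip_depth behind it (grip_depth is the distance from the TCP to the grasp point, in m); z points along the fingers, y is the direction in which the jaws open and shut (so a half turn about z gives the same grasp; the last joint's range is limited). The gripper opens to 85 mm and grips with 20 to 120 N. Pads are 22 mm wide; open, the fingers measure 114 mm over their backs; the gripper's body (76 mm by 85 mm) begins 54 mm behind the grasp point. The pads swing forward as they close: fully open they stand 13 mm farther back than shut.
Start: joints at [-1.233, 0.48, 1.596, -0, 1.065, -0.047], TCP at [0.244, -0.602, 0.231] pointing down, gripper open.
Joint ranges: [-2.75, 2.75], [-0.82, 2.05], [0.23, 2.67], [-1.56, 4.7], [0.09, 2.69], [-2.92, 2.92]. Speed limits (rad/s): [1.89, 1.89, 2.39, 3.01, 3.01, 3.01].

### API

Orientations are given as a rotation vector (axis times angle).
In Python, from cell import * gives the robot as it stands.
- The arm moves only by the tool apply_moves, never from a script. Its argument "deltas" is a list of rows, each an object of numbers: "wx", "wy", "wz": the turn, a rotation vector about the tool's x, y, z in degrees; "tx", "ty", "tz": the shift along the tool's x, y, z in mm; "hand": the closure in counts, from 0 (fully open) to 255 (shut). A call has 1 to 5 rows; each row shifts and turns the commanded pose from where the row before left it, along the tool's axes as they then stand; what a row does not reach is not made up. A row lasts 1/10 s, in which the tool goes at most 50 mm and 8.59 degrees, less where a joint would pass 70% of its speed; a pose out of reach is approached as far as the arm can. A call is refused whole if a number of a shift passes 50 or a number of a turn 8.59, either way. A call with a gripper value outside its range is refused whole. The fingers move at their own pace and stop on an object; the grip force is fixed at half the most. Time passes only in rows, so rows that do not move let the fingers close. It gives the time, the measured TCP pose, the force and the opening at its end, in the units of the state.
- read_state(): the state, without advancing time (a new reading comes with each control period).
- read_camera(name): name is "side" or "top"; returns (picture, depth): 420x560x3 uint8, red, green, blue; 420x560 float32, m along the optical axis (not along the pixel's ray), 0 where there is no reading.
- camera_model(name): a dict with "fx", "fy", "cx", "cy" (pixels), "cam_to_world" (4x4, takes a point from camera to world coordinates). Camera axes: x right, y up, looking along -z (the intrinsics and any distortion apply to the point x, -y, -z); pixel columns grow to the right and rows downward; lengths in m; the calibration is good to about 2 mm. A picture is of the moment at which its call begins. camera_model takes no time and is no camera call.
- job_done(): hands the job in, once; it reports no verdict.
The state is a dict: "clock": time; "q": joint angles; "joint_vel": joint speeds; "effort": joint torques, N m; "ee_pos": TCP position; "ee_rot": TCP orientation; "force": force on the tool from outside, world axes, zero at the start; "moment": the same for the moment, N m; "finger_gap": finger opening in m.
Only numpy, scipy, OpenCV 4.12 (cv2) and the standard library are available. Lean on these libraries where they do the work, as an engineer would, in place of code of your own. Each camera call takes 0.05 s, during which the arm holds its last target. There are 200 camera calls.

### The job

Make the rocking stand ready for a motion test: first pull its brake lever to the third notch so that the platform is held, then push the logger out of the read-out dock with the dock's ejector slide, and lay every logger, this one and those on the bench, flat in a nest of the platform, the same number left and right, an odd one in the centre. When all are in, press the brake's release button until the lever is fully back home: the platform must then hang free and level with all loggers in their nests. Do not disturb the solder spool or the suction lifter.

Things in the scene. Friction and masses are not known exactly. Their poses are not given: they have to be found in the camera images.
- stand: Rocking stand fixed on levelling feet: bare aluminium platform, 252 mm (y) by 130 mm (x), that rocks about the stand's x axis; on the right (-y) end a dark brake bracket with lever. Origin under the platform's middle, 26 mm above the bench; x away from the robot, y left, z up. Platform pivot 75 mm, nest floors 87 mm, ridge tops 93 mm above the origin.
- platform (a joint): Rocking angle of the platform (rad): 0 level, positive with its left (+y) side up, stops at -0.2 and 0.2. With the brake off it is free but for a soft centring bush (1 N m/rad): one logger too many on a side tilts it by more than 0.1. With the lever in the third notch a forked brake block holds it within 0.02 of level.
- brake_lever (a joint): Lever angle (rad): 0 at rest, leaning 0.85 from upright to the stand's +x; grows as the grip is pulled up and over to -x. A ratchet clicks every 0.22: notches at 0.22, 0.44, 0.66 (third), 0.88, 1.10; end stop 1.2. Let go, it falls back to the notch last passed. Only the release button frees it; a spring then takes it home. Pulling takes about 5 N at the grip.
- brake_grip (a point): Middle of the lever's round black rubber grip (20 mm diameter, 62 mm long), on its axis, 118 mm from the hinge, 24 mm below the free end. The lever swings in the stand's x-z plane, so pinch it across the stand's y; nothing stands within 40 mm on either side. Axes turn with the lever; at rest they are the stand's.
- brake_hinge (a point): The lever's hinge, on its axis (along the stand's y), 65 mm above the stand's origin, between two dark steel cheeks 30 mm wide over all. Axes as the stand's.
- release_top (a point): Centre of the top of the brake's release button: a round black button of 26 mm diameter on the dark block 60 mm in front (-x) of the lever's hinge, its top 74 mm above the stand's origin. Moves down with the button.
- release (a joint): Travel of the release button (m): 0 out, 0.009 fully down. The ratchet lets go at about 0.006; full travel takes 4 to 6 N. It springs back out. If it comes up while the lever is still dropping, the lever catches in the next notch, so keep it down until the lever is home (about a second).
- dock: Read-out dock, black, fixed: housing x -28 to 106 mm, 62 mm wide, roof top 42 mm high; exit to the dock's -x. Origin on the bench below the middle of the logger when fully in, z up. The roof keeps the logger from being lifted. Before the exit, x -28 to -106 mm, is an open apron 38 mm wide, 6 mm high, level with the inner floor, where a logger that is out can be gripped from both sides.
- ejector (a joint): Travel of the dock's ejector slide (m): 0 at rest, 0.050 fully pressed; it pushes the logger towards the exit by the same distance and springs back by itself. The spring pushes back with 1 N at rest and 3.5 N at full travel; the logger's friction adds 1 to 2 N.
- ejector_tab (a point): Middle of the rear (+x) face of the ejector's upright grey tab on the dock's roof: tab 30 mm wide (y), 10 mm thick (x), 45 to 67 mm above the bench, this point at 56 mm. Push this face to the dock's -x. Behind it the flat roof (42 mm high) is free for 40 mm. Axes as the dock's, moves with the slide.
- logger_dock: A motion logger: plain grey sealed box, 68 mm long (its x), 40 mm wide (its y), 28 mm high (its z), 0.16 kg, small dark window on top, grey all round. Origin at the centre of its underside, z up. At the start it is fully in the dock under its roof, its x along the dock's x, only 6 mm of it showing; always present.
- nest_left_near (a point): Floor centre of the platform's left (+y), near (-x) nest: rubber-floored pocket, 74 mm long (platform's y) by 46 mm wide (its x) at the floor, 81 by 53 mm at the mouth, between sloped ridges 6 mm high; 113 mm above the bench. Axes are the platform's: x along the pivot axis, away from the robot, y left, z up. 84 mm left of the pivot axis.
- nest_left_far (a point): Floor centre of the platform's left (+y), far (+x) nest: rubber-floored pocket, 74 mm long (platform's y) by 46 mm wide (its x) at the floor, 81 by 53 mm at the mouth, between sloped ridges 6 mm high; 113 mm above the bench. Axes are the platform's: x along the pivot axis, away from the robot, y left, z up. 84 mm left of the pivot axis, 74 mm from the left near nest.
- nest_centre (a point): Floor centre of the platform's centre nest: rubber-floored pocket, 74 mm long (platform's y) by 46 mm wide (its x) at the floor, 81 by 53 mm at the mouth, between sloped ridges 6 mm high; 113 mm above the bench. Axes are the platform's: x along the pivot axis, away from the robot, y left, z up. On the pivot axis: a logger here does not tip the platform.
- nest_right_near (a point): Floor centre of the platform's right (-y), near (-x) nest: rubber-floored pocket, 74 mm long (platform's y) by 46 mm wide (its x) at the floor, 81 by 53 mm at the mouth, between sloped ridges 6 mm high; 113 mm above the bench. Axes are the platform's: x along the pivot axis, away from the robot, y left, z up. 84 mm right of the pivot axis.
- nest_right_far (a point): Floor centre of the platform's right (-y), far (+x) nest: rubber-floored pocket, 74 mm long (platform's y) by 46 mm wide (its x) at the floor, 81 by 53 mm at the mouth, between sloped ridges 6 mm high; 113 mm above the bench. Axes are the platform's: x along the pivot axis, away from the robot, y left, z up. 84 mm right of the pivot axis, 74 mm from the right near nest.
- lifter: Bystander: small brown suction lifter with an upright ring, 42x42x40 mm, right of the dock. Not to be moved.
- spool: Bystander: spool of solder, 55x74x42 mm, at the back right of the bench. Not to be moved.
- logger_a: A motion logger: plain grey sealed box, 68 mm long (its x), 40 mm wide (its y), 28 mm high (its z), 0.16 kg, small dark window on top, grey all round. Origin at the centre of its underside, z up. It lies flat on the bench or on the flat open tool wallet (7 mm thick) in front of the stand; may be absent (None).
- logger_b: A motion logger: plain grey sealed box, 68 mm long (its x), 40 mm wide (its y), 28 mm high (its z), 0.16 kg, small dark window on top, grey all round. Origin at the centre of its underside, z up. It lies flat on the bench or on the flat open tool wallet (7 mm thick) in front of the stand; may be absent (None).
- logger_c: A motion logger: plain grey sealed box, 68 mm long (its x), 40 mm wide (its y), 28 mm high (its z), 0.16 kg, small dark window on top, grey all round. Origin at the centre of its underside, z up. It lies flat on the bench or on the flat open tool wallet (7 mm thick) in front of the stand; may be absent (None).
- logger_d: A motion logger: plain grey sealed box, 68 mm long (its x), 40 mm wide (its y), 28 mm high (its z), 0.16 kg, small dark window on top, grey all round. Origin at the centre of its underside, z up. It lies flat on the bench or on the flat open tool wallet (7 mm thick) in front of the stand; may be absent (None).

How it is judged:
By the outcome, as a careful person would: the job done as asked, in the order asked, and still so for the second after the job is handed in, with the robot touching nothing.
Of logger_a, logger_b, logger_c, logger_d only 2 to 4 are there at a start; the rules pass over those that are not, and their reading is None.
At some moment in a run one of logger_a, logger_b, logger_c, logger_d may be knocked a few centimetres aside while the robot is not near it.
It also fails if it takes over 208 s, if anything falls off the work surface, if the arm or the gripper's body presses on something with over 40 N, if the wrist force passes 120 N, or if a joint passes its speed limit or range.

## Working session

There is one attempt and no reset: what is moved stays moved. The work goes in short steps, Python scripts to look and compute and a tool call to move; the robot and the scene stay as the last step left them, time stands still between calls to the robot, and variables do not carry over. Pictures are saved under pics/ and viewed, about 12 in all and at most 16, crops included, and the job is handed in when it is done.

Besides the shell and the picture viewer there is one more tool, called as a command line: name --argument value ..., lists and objects as JSON in quotes. apply_moves: Moves the arm, as the interface text tells. Its arguments: {"type":"object","properties":{"deltas":{"type":"array"}},"required":["deltas"]}

```bash
ls; mkdir -p pics; python3 - <<'E'
from cell import *
import cv2,numpy as np
np.set_printoptions(precision=4,suppress=True)
print(read_state())
for n in("top","side"):
    p,d=read_camera(n); cv2.imwrite(f"pics/{n}0.png",cv2.cvtColor(p,cv2.COLOR_RGB2BGR)); np.save(f"pics/{n}0d.npy",d)
    m=camera_model(n); print({k:m[k] for k in m}, (d>0).mean())
E
```

```text
pics
{'clock': 0.0, 'q': array([-1.2326,  0.4808,  1.5969,  0.    ,  1.0651, -0.0466]), 'joint_vel': array([-0.0021, -0.001 ,  0.001 ,  0.0002, -0.0001,  0.    ]), 'effort': array([ -0.0064, -95.0661, -43.0193,  -0.0004,   0.0122,   0.    ]), 'ee_pos': array([ 0.2439, -0.6021,  0.2307]), 'ee_rot': array([-3.0824, -0.6005,  0.0002]), 'force': array([ 0.3215, -0.5817,  1.0998]), 'moment': array([-0.0346,  0.0058,  0.0075]), 'finger_gap': 0.0854856942571673}
{'fx': 482.4782151072671, 'fy': 482.4782151072671, 'cx': 281.5745228643108, 'cy': 209.81319107345965, 'cam_to_world': array([[ 0.03  ,  0.9955, -0.0903,  0.472 ],
       [-0.9995,  0.0296, -0.0061, -0.0759],
       [-0.0034,  0.0905,  0.9959,  1.3144],
       [ 0.    ,  0.    ,  0.    ,  1.    ]])} 0.995922619047619
{'fx': 466.80071430177986, 'fy': 466.80071430177986, 'cx': 275.5247630178116, 'cy': 205.6161865208617, 'cam_to_world': array([[ 0.9999,  0.0034, -0.0126,  0.5599],
       [-0.013 ,  0.3834, -0.9235, -1.1797],
       [ 0.0017,  0.9236,  0.3834,  0.5801],
       [ 0.    ,  0.    ,  0.    ,  1.    ]])} 0.9790688775510205
```

View pics/top0.png

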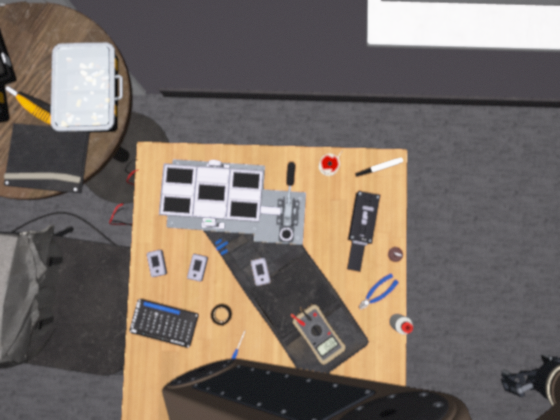

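View pics/side0.png

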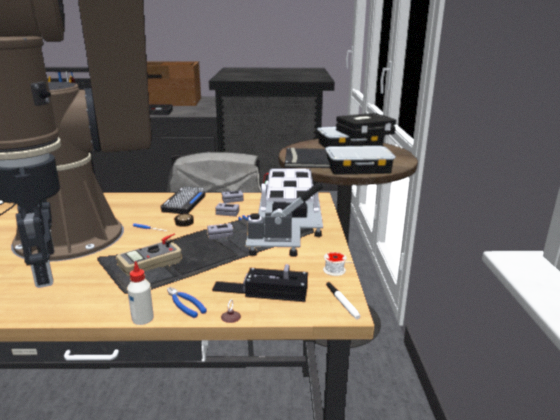

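Top view: platform with five black nests (165–262, 168–218), lever grip (291,172), button (286,233), dock (365,215) with apron (356,255), and three bench loggers (156,263), (198,267), (260,271). The side view shows the same three, so with the docked one there are four: two left, two right.

```bash
cat > h.py <<'E'
from cell import *
import cv2,numpy as np
np.set_printoptions(precision=4,suppress=True)
def look(n,save=None):
    p,d=read_camera(n)
    if save: cv2.imwrite(f"pics/{save}.png",cv2.cvtColor(p,cv2.COLOR_RGB2BGR))
    return p,d,cloud(n,d)
def cloud(n,d):
    m=camera_model(n); v,u=np.mgrid[:d.shape[0],:d.shape[1]]
    c=np.stack([(u-m['cx'])/m['fx']*d,-(v-m['cy'])/m['fy']*d,-d],-1)
    T=m['cam_to_world']; return c@T[:3,:3].T+T[:3,3]
def ray(n,u,v,z):
    m=camera_model(n);T=m['cam_to_world']
    r=T[:3,:3]@np.array([(u-m['cx'])/m['fx'],-(v-m['cy'])/m['fy'],-1.]);o=T[:3,3]
    return o+r*(z-o[2])/r[2]
def rect(n,mask,z,amin=30):
    "min area rects of blobs, in world at plane z: centre, size, angle of long side"
    out=[]
    for c in cv2.findContours(mask.astype(np.uint8),cv2.RETR_EXTERNAL,cv2.CHAIN_APPROX_NONE)[0]:
        if cv2.contourArea(c)<amin: continue
        w=np.array([ray(n,*q[0],z)[:2] for q in c]).astype(np.float32)*1000
        (x,y),(a,b),t=cv2.minAreaRect(w)
        if a<b: a,b,t=b,a,t+90
        M=cv2.moments(c)
        out.append((np.array([x,y,a,b,(t+90)%180-90]).round(1),(round(M['m10']/M['m00'],1),round(M['m01']/M['m00'],1))))
    return out
E
python3 - <<'E'
from h import *
p=cv2.cvtColor(cv2.imread('pics/top0.png'),cv2.COLOR_BGR2RGB); d=np.load('pics/top0d.npy'); W=cloud('top',d)
g=p.astype(int); s=g.max(2)-g.min(2); v=g.max(2)
box=np.zeros(d.shape,bool)
def B(r0,r1,c0,c1):
    b=box.copy(); b[r0:r1,c0:c1]=1; return b
print('nests',*rect('top',B(160,225,155,270)&(v<60),.113),sep='\n')
print('loggers by height',*rect('top',B(240,295,140,285)&(W[...,2]>.016)&(W[...,2]<.05),.028),sep='\n')
print('loggers by colour',*rect('top',B(240,295,140,285)&(s<45)&(v>100),.028),sep='\n')
for c in [(156,257),(198,262),(260,267),(156,263),(198,267),(260,271),(291,170),(291,180),(286,233),(365,215),(356,255),(396,254),(230,285),(330,162)]:
    print(c,v[c[1],c[0]],W[c[1],c[0]])
print('dock',*rect('top',B(185,250,340,385)&(W[...,2]>.03),.042),sep='\n')
print('tab',*rect('top',B(185,250,340,385)&(W[...,2]>.052),.067,3),sep='\n')
print('apron',*rect('top',B(244,280,340,375)&(v<70),.006),sep='\n')
print('grip',*rect('top',B(155,190,280,300)&(v<60)&(W[...,2]>.08),.16),sep='\n')
c=cv2.resize(cv2.imread('pics/top0.png')[150:290,130:410],None,fx=2.8,fy=2.8,interpolation=cv2.INTER_CUBIC)
cv2.imwrite('pics/crop0.png',c)
E
```

```text
nests
(array([579.7,  27.2,  57.6,  28.8,  87.6]), (243.2, 209.2))
(array([586.5, 195. ,  57.7,  27.7, -88.3]), (176.4, 204.5))
(array([620.1, 109.7,  57.2,  28.9,  87.9]), (211.1, 192.2))
(array([653.6,  24.3,  57.5,  28.9,  87.6]), (245.6, 179.9))
(array([660.7, 192.1,  57.3,  28.9,  87.8]), (179.1, 175.3))
loggers by height
(array([430.2, 151.4,  68.1,  41.2, -11.5]), (196.7, 267.0))
(array([437.9, 261. ,  67.6,  41.5,  14.3]), (155.8, 262.8))
(array([448.8, -30.7, 116. ,  95.9,   1.7]), (262.2, 259.3))
(array([494.4,  55.5,  51. ,  15.5, -61.7]), (234.1, 244.2))
loggers by colour
(array([424.3, -15.1,  73. ,  45. ,  14.5]), (259.8, 271.2))
(array([429.4, 151.6,  67.6,  41.3, -11.6]), (196.9, 267.2))
(array([437.3, 259.9,  67.6,  43.1,  14.5]), (156.3, 263.0))
(array([503. , -35.8,  82.5,   8. , -88.3]), (271.4, 241.1))
(156, 257) 77 [0.453  0.2618 0.0271]
(198, 262) 70 [0.4431 0.1499 0.0249]
(260, 267) 71 [ 0.4352 -0.0159  0.0381]
(156, 263) 61 [0.4372 0.2603 0.0298]
(198, 267) 72 [0.4301 0.1482 0.0314]
(260, 271) 71 [ 0.4249 -0.0164  0.0402]
(291, 170) 46 [ 0.6707 -0.0885  0.1794]
(291, 180) 44 [ 0.6499 -0.0894  0.1588]
(286, 233) 46 [ 0.5241 -0.0814  0.0967]
(365, 215) 212 [ 0.5815 -0.2915  0.0269]
(356, 255) 67 [ 0.4743 -0.2721  0.0076]
(396, 254) 187 [ 0.4801 -0.3771  0.0187]
(230, 285) 227 [0.3835 0.0651 0.    ]
(330, 162) 100 [ 0.7208 -0.1942  0.0352]
dock
(array([ 574.3, -287.5,  142.1,   62.2,   -8.5]), (364.4, 217.3))
tab
(array([ 596.7, -290. ,   31. ,   11.8,   80.3]), (367.0, 207.9))
apron
(array([ 468.9, -271.4,   62.9,   28.2,   -9.2]), (355.6, 257.0))
grip
(array([666.8, -87.7,  48.9,  12.1,   1.6]), (290.4, 173.4))
```

View pics/crop0.png

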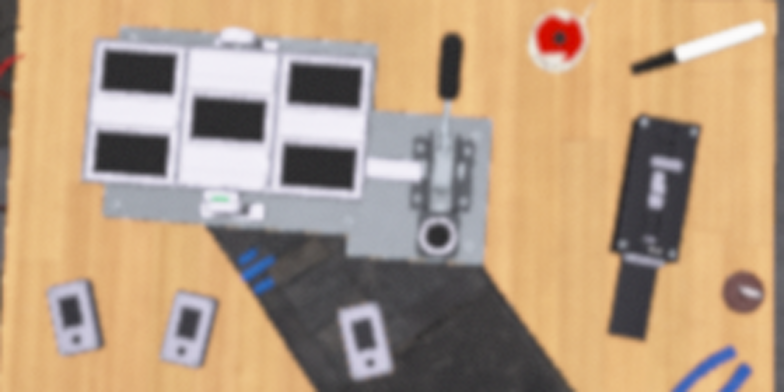

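```bash
python3 - <<'E'
from h import *
import cell
print([n for n in dir(cell) if not n.startswith('_')]); print(getattr(cell,'grip_depth',None))
print('button',ray('top',286.1,234.3,.100),'tab',ray('top',367,207.9,.067))
print('grip',ray('top',290.6,173.4,.169), 'gripside',[ray('side',312,192,z) for z in(.15,.17,.19)])
d=np.load('pics/side0d.npy');W=cloud('side',d);g=cv2.imread('pics/side0.png').max(2)
b=np.zeros(d.shape,bool);b[180:210,295:325]=1
m=b&(g<60)&(W[...,1]<-.06)&(W[...,1]>-.12); P=W[m];print(m.sum(),P.mean(0),P.min(0),P.max(0))
dt=np.load('pics/top0d.npy');Wt=cloud('top',dt)
b=np.zeros(dt.shape,bool);b[155:190,285:297]=1;m=b&(Wt[...,2]>.12);P=Wt[m];print(m.sum(),P.mean(0),P.min(0),P.max(0))
E
```

```text
['PlanningError', 'camera_model', 'grip_depth', 'job_done', 'read_camera', 'read_state']
0.0187
button [ 0.5207 -0.0817  0.1   ] tab [ 0.5967 -0.2897  0.067 ]
grip [ 0.6642 -0.0879  0.169 ] gripside [array([ 0.6696, -0.0527,  0.15  ]), array([ 0.6645, -0.1051,  0.17  ]), array([ 0.6594, -0.1575,  0.19  ])]
156 [ 0.6644 -0.095   0.1689] [ 0.6386 -0.1038  0.1425] [ 0.6901 -0.0834  0.1892]
215 [ 0.6614 -0.087   0.1811] [ 0.472  -0.0979  0.139 ] [ 0.6935 -0.0759  1.3144]
```

apply_moves --deltas '[{"wz": 8,"tz": -20},{"wz": 8,"tz": -20},{"wz": 8.4,"tz": -20,"hand": 60}]'

```text
$.deltas[0]: bad value
```

apply_moves --deltas '[{"wx": 0,"wy": 0,"wz": 8,"tx": 0,"ty": 0,"tz": -20,"hand": 60},{"wx": 0,"wy": 0,"wz": 8,"tx": 0,"ty": 0,"tz": -20,"hand": 60},{"wx": 0,"wy": 0,"wz": 8.4,"tx": 0,"ty": 0,"tz": -20,"hand": 60}]'

```text
clock: 0.4
ee_pos: [0.2439, -0.6021, 0.2915]
ee_rot: [-3.14, 0.074, 0.001]
force: [-0.6, 0.6, 0.5]
finger_gap: 0.0652
```

```bash
cat >> h.py <<'E'
from scipy.spatial.transform import Rotation as Ro
def go(x,y,z,yaw=None):
    "tool-frame shift (mm, current axes) to TCP target, and wz (deg) to bring tool x to yaw (mod 180)"
    s=read_state();R=Ro.from_rotvec(s['ee_rot']).as_matrix()
    t=R.T@(np.array([x,y,z])-s['ee_pos'])*1000
    cy=np.degrees(np.arctan2(R[1,0],R[0,0])); 
    w=None if yaw is None else -((yaw-cy+90)%180-90)
    print('t',t.round(1),'rows',np.abs(t).max()/40,'yaw now',cy.round(1),'wz',w,'tilt',R[:,2].round(3),'q6',s['q'][5].round(2),'clk',s['clock'],'ee',s['ee_pos'],'F',s['force'].round(1),'gap',round(s['finger_gap'],4))
E
echo
```

apply_moves --deltas '[{"wx": 0,"wy": 0,"wz": 0,"tx": 28.5,"ty": -38,"tz": 0,"hand": 60},{"wx": 0,"wy": 0,"wz": 0,"tx": 28.5,"ty": -38,"tz": 0,"hand": 60},{"wx": 0,"wy": 0,"wz": 0,"tx": 28.5,"ty": -38,"tz": 0,"hand": 60},{"wx": 0,"wy": 0,"wz": 0,"tx": 28.5,"ty": -38,"tz": 0,"hand": 60},{"wx": 0,"wy": 0,"wz": 0,"tx": 28.5,"ty": -38,"tz": 0,"hand": 60}]'

```text
clock: 0.9
ee_pos: [0.3949, -0.4168, 0.2911]
ee_rot: [-3.141, 0.065, 0.0]
force: [0.5, 0.2, 0.0]
finger_gap: 0.0655
```

apply_moves --deltas '[{"wx": 0,"wy": 0,"wz": 0,"tx": 28.5,"ty": -38,"tz": 0,"hand": 60},{"wx": 0,"wy": 0,"wz": 0,"tx": 28.5,"ty": -38,"tz": 0,"hand": 60},{"wx": 0,"wy": 0,"wz": 0,"tx": 28.5,"ty": -38,"tz": 0,"hand": 60},{"wx": 0,"wy": 0,"wz": 0,"tx": 28.5,"ty": -38,"tz": 0,"hand": 60},{"wx": 0,"wy": 0,"wz": 0,"tx": 28.5,"ty": -38,"tz": 0,"hand": 60}]'

```text
clock: 1.4
ee_pos: [0.5452, -0.2327, 0.2911]
ee_rot: [-3.141, 0.064, 0.0]
force: [-0.0, -0.4, 0.4]
finger_gap: 0.0653
```

apply_moves --deltas '[{"wx": 0,"wy": 0,"wz": 0,"tx": 28.5,"ty": -38,"tz": 0,"hand": 60},{"wx": 0,"wy": 0,"wz": 0,"tx": 28.5,"ty": -38,"tz": 0,"hand": 60},{"wx": 0,"wy": 0,"wz": 0,"tx": 28.5,"ty": -38,"tz": 0,"hand": 60},{"wx": 0,"wy": 0,"wz": 0,"tx": 28.5,"ty": -38,"tz": 0,"hand": 60},{"wx": 0,"wy": 0,"wz": 0,"tx": 0,"ty": 0,"tz": 0,"hand": 60}]'

```text
clock: 1.9
ee_pos: [0.6672, -0.0825, 0.2905]
ee_rot: [-3.14, 0.058, -0.001]
force: [0.3, -0.4, -0.3]
finger_gap: 0.0654
```

```bash
python3 -c "
from h import *
go(.668,-.0875,.149,-2.3)
look('top','top1')"
```

```text
t [  1.    5.1 141.5] rows 3.5363409042344145 yaw now -2.1 wz 0.17358888240231352 tilt [ 0.     0.001 -1.   ] q6 1.44 clk 1.9 ee [ 0.6672 -0.0825  0.2905] F [ 0.3 -0.4 -0.3] gap 0.0654
```

apply_moves --deltas '[{"wx": 0,"wy": 0,"wz": 0,"tx": 1,"ty": 5,"tz": 35,"hand": 60},{"wx": 0,"wy": 0,"wz": 0,"tx": 0,"ty": 0,"tz": 35,"hand": 60},{"wx": 0,"wy": 0,"wz": 0,"tx": 0,"ty": 0,"tz": 35,"hand": 60},{"wx": 0,"wy": 0,"wz": 0,"tx": 0,"ty": 0,"tz": 36,"hand": 60},{"wx": 0,"wy": 0,"wz": 0,"tx": 0,"ty": 0,"tz": 0,"hand": 255}]'

```text
clock: 2.45
ee_pos: [0.6615, -0.0928, 0.1457]
ee_rot: [-3.14, 0.066, 0.013]
force: [-0.3, 1.1, -0.0]
finger_gap: 0.0521
```

apply_moves --deltas '[{"wx": 0,"wy": 0,"wz": 0,"tx": 0,"ty": 0,"tz": 0,"hand": 255},{"wx": 0,"wy": 0,"wz": 0,"tx": 0,"ty": 0,"tz": 0,"hand": 255},{"wx": 0,"wy": 0,"wz": 0,"tx": 0,"ty": 0,"tz": 0,"hand": 255},{"wx": 0,"wy": 0,"wz": 0,"tx": 0,"ty": 0,"tz": 0,"hand": 255}]'

```text
clock: 2.85
ee_pos: [0.666, -0.0887, 0.1527]
ee_rot: [-3.137, 0.065, -0.003]
force: [-0.5, 29.4, 1.7]
finger_gap: 0.0183
```

apply_moves --deltas '[{"wx": 0,"wy": 0,"wz": 0,"tx": 0,"ty": -1.5,"tz": 0,"hand": 255},{"wx": 0,"wy": 0,"wz": 0,"tx": 0,"ty": 0,"tz": 0,"hand": 255}]'

```text
clock: 3.05
ee_pos: [0.666, -0.0885, 0.1527]
ee_rot: [-3.139, 0.064, -0.003]
force: [-1.3, 19.6, -0.2]
finger_gap: 0.0183
```

apply_moves --deltas '[{"wx": 0,"wy": 0,"wz": 0,"tx": 0,"ty": -2.5,"tz": 0,"hand": 255},{"wx": 0,"wy": 0,"wz": 0,"tx": -6.3,"ty": 0,"tz": -6.2,"hand": 255},{"wx": 0,"wy": 0,"wz": 0,"tx": -6.3,"ty": 0,"tz": -6.2,"hand": 255},{"wx": 0,"wy": 0,"wz": 0,"tx": -7.2,"ty": 0,"tz": -5.2,"hand": 255},{"wx": 0,"wy": 0,"wz": 0,"tx": -7.1,"ty": 0,"tz": -5.1,"hand": 255}]'

```text
clock: 3.55
ee_pos: [0.6364, -0.087, 0.1729]
ee_rot: [-3.14, 0.065, 0.005]
force: [-2.0, 4.6, -16.8]
finger_gap: 0.0176
```

apply_moves --deltas '[{"wx": 0,"wy": 0,"wz": 0,"tx": -7.9,"ty": 0,"tz": -4.1,"hand": 255},{"wx": 0,"wy": 0,"wz": 0,"tx": -7.8,"ty": 0,"tz": -4,"hand": 255},{"wx": 0,"wy": 0,"wz": 0,"tx": 0,"ty": 0,"tz": 0,"hand": 255}]'

```text
clock: 3.85
ee_pos: [0.6204, -0.0863, 0.181]
ee_rot: [-3.14, 0.065, 0.005]
force: [-4.2, 6.0, -20.1]
finger_gap: 0.0169
```

apply_moves --deltas '[{"wx": 0,"wy": 0,"wz": 0,"tx": -9,"ty": 0,"tz": -2,"hand": 255},{"wx": 0,"wy": 0,"wz": 0,"tx": -9,"ty": 0,"tz": -1,"hand": 255},{"wx": 0,"wy": 0,"wz": 0,"tx": -7,"ty": 0,"tz": 0,"hand": 255},{"wx": 0,"wy": 0,"wz": 0,"tx": 0,"ty": 0,"tz": 0,"hand": 255}]'

```text
clock: 4.25
ee_pos: [0.5977, -0.086, 0.1852]
ee_rot: [3.14, -0.065, 0.002]
force: [-0.8, 0.2, 0.1]
finger_gap: 0.0002
```

```bash
python3 -c "
from h import *
go(.668,-.0875,.149,-2.3)
p,d,W=look('side');cv2.imwrite('pics/side2.png',cv2.resize(cv2.cvtColor(p[120:280,190:350],cv2.COLOR_RGB2BGR),None,fx=3.7,fy=3.7,interpolation=cv2.INTER_CUBIC))"
```

```text
t [70.3 -1.4 36.3] rows 1.7567182356034512 yaw now -2.4 wz -0.060582721096210435 tilt [ 0.002 -0.001 -1.   ] q6 1.42 clk 4.25 ee [ 0.5977 -0.086   0.1852] F [-0.8  0.2  0.1] gap 0.0002
```

View pics/side2.png

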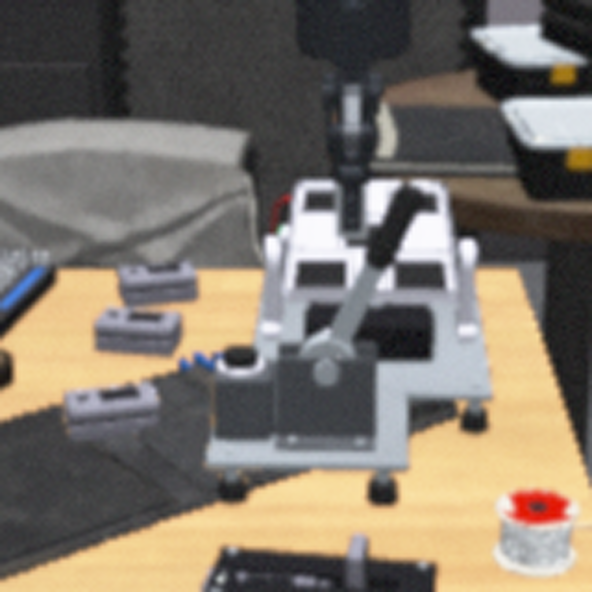

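The fingers slipped off: the lever (grip (395,225), hinge (325,368) in the crop) seems to be in the second notch, with the shut fingers at its -x side. I'll measure its angle.

```bash
cat >> h.py <<'E'
def lever(name=None):
    "grip pixels in the side view cast onto the lever plane (faces 10 mm nearer): mean point, lean"
    p,d,W=look('side',name)
    v=p.max(2).astype(int); hx,hz=.5807,.091
    m=(v<70)&(abs(W[...,1]+.093)<.025)&(W[...,2]>.155)&(np.hypot(W[...,0]-hx,W[...,2]-hz)<.155)&(np.hypot(W[...,0]-hx,W[...,2]-hz)>.07)
    P=W[m]; 
    if len(P)<10: print('no grip',len(P)); return
    c=P.mean(0); u=np.linalg.svd(P[:,[0,2]]-c[[0,2]],full_matrices=False)[2][0]
    print('grip n',len(P),c,'lean pos',np.arctan2(c[0]-hx,c[2]-hz).round(3),'lean axis',np.arctan(u[0]/u[1]).round(3),P.min(0),P.max(0))
E
python3 -c "
from h import *
lever()
m=camera_model('side');
o=m['cam_to_world'][:3,3]
def py(u,v,y):
    r=m['cam_to_world'][:3,:3]@np.array([(u-m['cx'])/m['fx'],-(v-m['cy'])/m['fy'],-1.]);return o+r*(y-o[1])/r[1]
for u,v in((325,368),(350,315),(395,225),(410,190),(378,258)): print(py(190+u/3.7,120+v/3.7,-.09))
"
```

```text
grip n 210 [ 0.6158 -0.0971  0.2026] lean pos 0.305 lean axis -0.492 [ 0.5873 -0.1179  0.1672] [ 0.645  -0.0856  0.242 ]
[ 0.5808 -0.09    0.0893]
[ 0.5977 -0.09    0.129 ]
[ 0.6272 -0.09    0.194 ]
[ 0.6367 -0.09    0.2186]
[ 0.6162 -0.09    0.1705]
```

apply_moves --deltas '[{"wx": 0,"wy": 0,"wz": 0,"tx": 0,"ty": 0,"tz": -35,"hand": 100},{"wx": 0,"wy": 0,"wz": 0,"tx": 0,"ty": 0,"tz": -30,"hand": 100},{"wx": 0,"wy": 0,"wz": 0,"tx": 32,"ty": -1,"tz": 0,"hand": 100},{"wx": 0,"wy": 0,"wz": 0,"tx": 0,"ty": 0,"tz": 0,"hand": 100},{"wx": 0,"wy": 0,"wz": 0,"tx": 0,"ty": 0,"tz": 0,"hand": 100}]'

```text
clock: 4.85
ee_pos: [0.6305, -0.086, 0.249]
ee_rot: [3.141, -0.064, 0.0]
force: [-0.8, 0.1, -0.9]
finger_gap: 0.0521
```

```bash
python3 -c "
from h import *
go(.630,-.086,.175,-2.3)"
```

```text
t [-0.5  0.  74. ] rows 1.8506774355204463 yaw now -2.3 wz -0.04286053284434388 tilt [ 0. -0. -1.] q6 1.43 clk 4.85 ee [ 0.6305 -0.086   0.249 ] F [-0.8  0.1 -0.9] gap 0.0521
```

apply_moves --deltas '[{"wx": 0,"wy": 0,"wz": 0,"tx": 0,"ty": 0,"tz": 37,"hand": 100},{"wx": 0,"wy": 0,"wz": 0,"tx": 0,"ty": 0,"tz": 37,"hand": 100},{"wx": 0,"wy": 0,"wz": 0,"tx": 0,"ty": 0,"tz": 0,"hand": 255},{"wx": 0,"wy": 0,"wz": 0,"tx": 0,"ty": 0,"tz": 0,"hand": 255},{"wx": 0,"wy": 0,"wz": 0,"tx": 0,"ty": 0,"tz": 0,"hand": 255}]'

```text
clock: 5.35
ee_pos: [0.6296, -0.0864, 0.1762]
ee_rot: [3.14, -0.064, -0.001]
force: [-3.3, -4.4, -10.7]
finger_gap: 0.0185
```

apply_moves --deltas '[{"wx": 0,"wy": 0,"wz": 0,"tx": 0,"ty": 0,"tz": 0,"hand": 255},{"wx": 0,"wy": 0,"wz": 0,"tx": 0,"ty": 0,"tz": 0,"hand": 255}]'

```text
clock: 5.55
ee_pos: [0.6295, -0.0864, 0.1763]
ee_rot: [3.14, -0.065, -0.001]
force: [-3.0, -5.5, -12.1]
finger_gap: 0.0187
```

apply_moves --deltas '[{"wx": 0,"wy": 0,"wz": 0,"tx": -7,"ty": 0,"tz": -2,"hand": 255},{"wx": 0,"wy": 0,"wz": 0,"tx": -7,"ty": 0,"tz": -2,"hand": 255},{"wx": 0,"wy": 0,"wz": 0,"tx": -7,"ty": 0,"tz": -1.5,"hand": 255},{"wx": 0,"wy": 0,"wz": 0,"tx": 0,"ty": 0,"tz": 0,"hand": 255}]'

```text
clock: 5.95
ee_pos: [0.6101, -0.0857, 0.183]
ee_rot: [3.14, -0.065, 0.007]
force: [4.7, -3.8, -8.3]
finger_gap: 0.0187
```

apply_moves --deltas '[{"wx": 0,"wy": 0,"wz": 0,"tx": -6,"ty": 0,"tz": -1,"hand": 255},{"wx": 0,"wy": 0,"wz": 0,"tx": -6,"ty": 0,"tz": -1,"hand": 255},{"wx": 0,"wy": 0,"wz": 0,"tx": -4.5,"ty": 0,"tz": -0.5,"hand": 255},{"wx": 0,"wy": 0,"wz": 0,"tx": 0,"ty": 0,"tz": 0,"hand": 255}]'

```text
clock: 6.35
ee_pos: [0.5942, -0.085, 0.1857]
ee_rot: [3.14, -0.064, 0.008]
force: [6.6, -4.1, -6.4]
finger_gap: 0.0186
```

apply_moves --deltas '[{"wx": 0,"wy": 0,"wz": 0,"tx": 4,"ty": 0,"tz": 0,"hand": 255},{"wx": 0,"wy": 0,"wz": 0,"tx": 0,"ty": 0,"tz": 0,"hand": 80},{"wx": 0,"wy": 0,"wz": 0,"tx": 0,"ty": 0,"tz": 0,"hand": 80},{"wx": 0,"wy": 0,"wz": 0,"tx": 0,"ty": 0,"tz": 0,"hand": 80}]'

```text
clock: 6.75
ee_pos: [0.5967, -0.0844, 0.1839]
ee_rot: [-3.141, 0.064, -0.002]
force: [-0.4, 0.8, -0.5]
finger_gap: 0.0585
```

apply_moves --deltas '[{"wx": 0,"wy": 0,"wz": 0,"tx": 0,"ty": 0,"tz": -30,"hand": 80},{"wx": 0,"wy": 0,"wz": 0,"tx": 0,"ty": 0,"tz": -40,"hand": 80},{"wx": 0,"wy": 0,"wz": 0,"tx": 0,"ty": 0,"tz": -40,"hand": 80},{"wx": 0,"wy": 0,"wz": 0,"tx": 0,"ty": 40,"tz": 0,"hand": 255},{"wx": 0,"wy": 0,"wz": 0,"tx": 0,"ty": 40,"tz": 0,"hand": 255}]'

```text
clock: 7.25
ee_pos: [0.5939, -0.1646, 0.2952]
ee_rot: [3.14, -0.061, 0.005]
force: [-0.4, -1.0, -0.9]
finger_gap: 0.0303
```

```bash
python3 -c "
from h import *
lever('side3')
p=cv2.imread('pics/side3.png');cv2.imwrite('pics/side3c.png',cv2.resize(p[120:320,190:350],None,fx=3,fy=3,interpolation=cv2.INTER_CUBIC))
go(.6215,-.294,.20,-9.2)"
```

```text
grip n 151 [ 0.6026 -0.0931  0.2039] lean pos 0.192 lean axis 0.161 [ 0.593  -0.0998  0.1742] [ 0.615  -0.0832  0.2312]
t [ 33.1 121.9  94.8] rows 3.0474473634472745 yaw now -2.4 wz 6.84260643853078 tilt [ 0.002 -0.003 -1.   ] q6 1.29 clk 7.3 ee [ 0.5932 -0.1706  0.2943] F [-0.7 -7.  -0.2] gap 0.023
```

View pics/side3c.png

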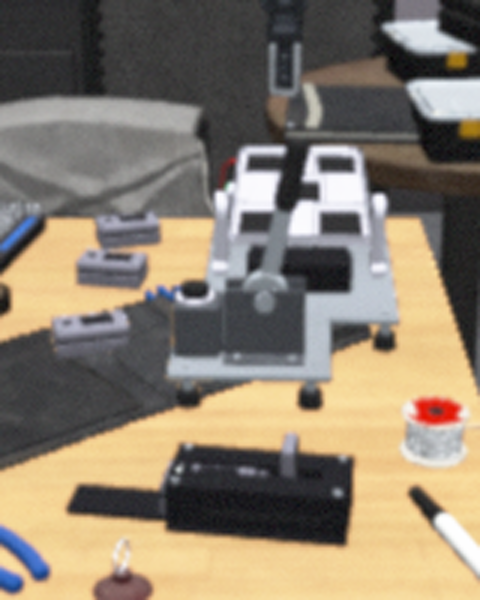

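Lever lean 0.19: third notch, exactly as wanted. Next is the dock ejector.

apply_moves --deltas '[{"wx": 0,"wy": 0,"wz": 6.8,"tx": 0,"ty": 0,"tz": 0,"hand": 255},{"wx": 0,"wy": 0,"wz": 0,"tx": 5,"ty": 40,"tz": 0,"hand": 255},{"wx": 0,"wy": 0,"wz": 0,"tx": 5,"ty": 40,"tz": 0,"hand": 255},{"wx": 0,"wy": 0,"wz": 0,"tx": 5,"ty": 37,"tz": 40,"hand": 255},{"wx": 0,"wy": 0,"wz": 0,"tx": 0,"ty": 0,"tz": 40,"hand": 255}]'

```text
clock: 7.8
ee_pos: [0.5901, -0.2835, 0.2171]
ee_rot: [3.129, -0.255, 0.006]
force: [0.5, 1.1, -1.2]
finger_gap: -0.0001
```

```bash
python3 -c "
from h import *
go(.6224,-.2942,.051,-9.2)
p,d,W=look('top');
g=p.astype(int);m=np.zeros(d.shape,bool);m[185:260,340:385]=1
"
```

```text
t [ 32.9   4.9 166.2] rows 4.155597353253897 yaw now -9.3 wz -0.11279382302521412 tilt [ 0.004 -0.003 -1.   ] q6 1.24 clk 7.8 ee [ 0.5901 -0.2835  0.2171] F [ 0.5  1.1 -1.2] gap -0.0001
```

apply_moves --deltas '[{"wx": 0,"wy": 0,"wz": 0,"tx": 33,"ty": 5,"tz": 0,"hand": 255},{"wx": 0,"wy": 0,"wz": 0,"tx": 0,"ty": 0,"tz": 40,"hand": 255},{"wx": 0,"wy": 0,"wz": 0,"tx": 0,"ty": 0,"tz": 40,"hand": 255},{"wx": 0,"wy": 0,"wz": 0,"tx": 0,"ty": 0,"tz": 40,"hand": 255},{"wx": 0,"wy": 0,"wz": 0,"tx": 0,"ty": 0,"tz": 30,"hand": 255}]'

```text
clock: 8.35
ee_pos: [0.6208, -0.2882, 0.0651]
ee_rot: [-3.131, 0.25, 0.002]
force: [0.0, 0.3, -0.3]
finger_gap: -0.0006
```

apply_moves --deltas '[{"wx": 0,"wy": 0,"wz": 0,"tx": 0,"ty": 0,"tz": 15,"hand": 255},{"wx": 0,"wy": 0,"wz": 0,"tx": 0,"ty": 0,"tz": 0,"hand": 255},{"wx": 0,"wy": 0,"wz": 0,"tx": 0,"ty": 0,"tz": 0,"hand": 255}]'

```text
clock: 8.65
ee_pos: [0.6221, -0.2894, 0.0531]
ee_rot: [3.131, -0.25, 0.002]
force: [-0.2, -0.7, -0.3]
finger_gap: -0.0002
```

```bash
python3 -c "
from h import *
go(.6224,-.2942,.051,-9.2)
p,d,W=look('side','side4');cv2.imwrite('pics/side4c.png',cv2.resize(cv2.imread('pics/side4.png')[210:310,210:340],None,fx=4,fy=4,interpolation=cv2.INTER_CUBIC))"
```

```text
t [1.  4.7 2.1] rows 0.11628634976611844 yaw now -9.1 wz 0.05906729852485171 tilt [ 0.001 -0.001 -1.   ] q6 1.25 clk 8.65 ee [ 0.6221 -0.2894  0.0531] F [-0.2 -0.7 -0.3] gap -0.0002
```

View pics/side4c.png

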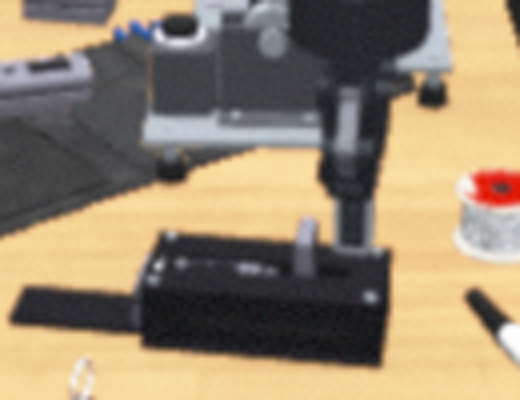

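The shut fingers stand on the roof just behind the tab. Pushing now.

apply_moves --deltas '[{"wx": 0,"wy": 0,"wz": 0,"tx": 0,"ty": 4.5,"tz": 1,"hand": 255},{"wx": 0,"wy": 0,"wz": 0,"tx": -12,"ty": 0,"tz": 0,"hand": 255},{"wx": 0,"wy": 0,"wz": 0,"tx": -10,"ty": 0,"tz": 0,"hand": 255},{"wx": 0,"wy": 0,"wz": 0,"tx": -10,"ty": 0,"tz": 0,"hand": 255},{"wx": 0,"wy": 0,"wz": 0,"tx": -10,"ty": 0,"tz": 0,"hand": 255}]'

```text
clock: 9.2
ee_pos: [0.5786, -0.2873, 0.0512]
ee_rot: [3.131, -0.251, 0.002]
force: [4.9, -2.8, 3.0]
finger_gap: 0.0001
```

apply_moves --deltas '[{"wx": 0,"wy": 0,"wz": 0,"tx": -8,"ty": 0,"tz": 0,"hand": 255},{"wx": 0,"wy": 0,"wz": 0,"tx": -6,"ty": 0,"tz": 0,"hand": 255},{"wx": 0,"wy": 0,"wz": 0,"tx": 0,"ty": 0,"tz": 0,"hand": 255}]'

```text
clock: 9.5
ee_pos: [0.5644, -0.2847, 0.0507]
ee_rot: [-3.131, 0.251, 0.0]
force: [3.4, -2.0, 1.9]
finger_gap: 0.0004
```

apply_moves --deltas '[{"wx": 0,"wy": 0,"wz": 0,"tx": -3,"ty": 0,"tz": 0,"hand": 255},{"wx": 0,"wy": 0,"wz": 0,"tx": 0,"ty": 0,"tz": 0,"hand": 255}]'

```text
clock: 9.7
ee_pos: [0.5625, -0.2844, 0.0507]
ee_rot: [3.131, -0.251, 0.001]
force: [4.5, -1.7, 3.3]
finger_gap: -0.0002
```

```bash
python3 -c "
from h import *
go(.5644,-.2847,.051,-9.2)
p,d,W=look('side','side5');cv2.imwrite('pics/side5c.png',cv2.resize(cv2.imread('pics/side5.png')[210:310,210:340],None,fx=4,fy=4,interpolation=cv2.INTER_CUBIC))
g=p.astype(int);b=np.zeros(d.shape,bool);b[260:300,200:260]=1
m=b&(W[...,2]>.02)&(W[...,2]<.045)&(g.max(2)>80)
P=W[m];print(len(P),P.mean(0),P.min(0),P.max(0))"
```

```text
t [ 1.9  0.  -0.3] rows 0.04776689075832339 yaw now -9.2 wz 0.0452014408517698 tilt [ 0.001 -0.    -1.   ] q6 1.21 clk 9.7 ee [ 0.5625 -0.2844  0.0507] F [ 4.5 -1.7  3.3] gap -0.0002
343 [ 0.4834 -0.2824  0.0331] [ 0.4515 -0.3744  0.0201] [ 0.5354 -0.2493  0.0449]
```

View pics/side5c.png

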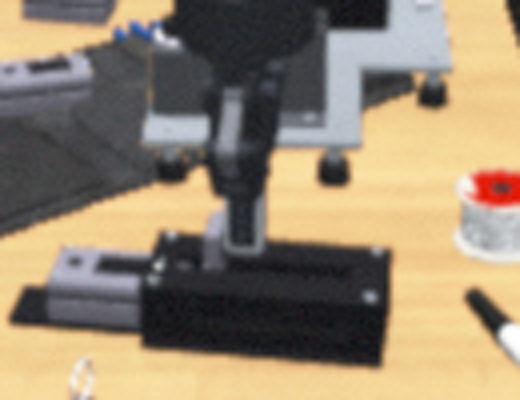

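Logger is out on the apron (left end at (50,290) in the crop). Back off, then grip it.

apply_moves --deltas '[{"wx": 0,"wy": 0,"wz": 0,"tx": 12,"ty": 0,"tz": 0,"hand": 255},{"wx": 0,"wy": 0,"wz": 0,"tx": 0,"ty": 0,"tz": -40,"hand": 255},{"wx": 0,"wy": 0,"wz": 0,"tx": 0,"ty": 0,"tz": -40,"hand": 60},{"wx": 0,"wy": 0,"wz": 0,"tx": -49,"ty": 0,"tz": 0,"hand": 60},{"wx": 0,"wy": 0,"wz": 0,"tx": -49,"ty": 0,"tz": 0,"hand": 60}]'

```text
clock: 10.25
ee_pos: [0.4776, -0.2706, 0.1312]
ee_rot: [3.131, -0.249, 0.002]
force: [-1.1, -0.5, -1.2]
finger_gap: 0.0432
```

```bash
python3 -c "
from h import *
go(.4776,-.2718,.014,-9.2)
p,d,W=look('top','top6')
"
```

```text
t [  0.    1.1 117.2] rows 2.9295363199497486 yaw now -9.1 wz 0.11410454129109837 tilt [ 0.001 -0.001 -1.   ] q6 1.16 clk 10.25 ee [ 0.4776 -0.2706  0.1312] F [-1.1 -0.5 -1.2] gap 0.0432
```

apply_moves --deltas '[{"wx": 0,"wy": 0,"wz": 0,"tx": 0,"ty": 1,"tz": 40,"hand": 60},{"wx": 0,"wy": 0,"wz": 0,"tx": 0,"ty": 0,"tz": 0,"hand": 60},{"wx": 0,"wy": 0,"wz": 0,"tx": 0,"ty": 0,"tz": 40,"hand": 60},{"wx": 0,"wy": 0,"wz": 0,"tx": 0,"ty": 0,"tz": 25,"hand": 60},{"wx": 0,"wy": 0,"wz": 0,"tx": 0,"ty": 0,"tz": 12,"hand": 60}]'

```text
clock: 10.8
ee_pos: [0.4769, -0.2711, 0.012]
ee_rot: [-3.13, 0.25, 0.004]
force: [-0.5, 0.2, -0.5]
finger_gap: 0.0652
```

apply_moves --deltas '[{"wx": 0,"wy": 0,"wz": 0,"tx": 0,"ty": 0,"tz": 0,"hand": 255},{"wx": 0,"wy": 0,"wz": 0,"tx": 0,"ty": 0,"tz": 0,"hand": 255},{"wx": 0,"wy": 0,"wz": 0,"tx": 0,"ty": 0,"tz": 0,"hand": 255},{"wx": 0,"wy": 0,"wz": 0,"tx": 0,"ty": 0,"tz": 0,"hand": 255}]'

```text
clock: 11.2
ee_pos: [0.4779, -0.272, 0.0147]
ee_rot: [3.131, -0.251, 0.002]
force: [0.2, 0.1, -1.9]
finger_gap: 0.0389
```

apply_moves --deltas '[{"wx": 0,"wy": 0,"wz": 0,"tx": -18,"ty": 0,"tz": 0,"hand": 255},{"wx": 0,"wy": 0,"wz": 0,"tx": -18,"ty": 0,"tz": 0,"hand": 255},{"wx": 0,"wy": 0,"wz": 0,"tx": 0,"ty": 0,"tz": -40,"hand": 255},{"wx": 0,"wy": 0,"wz": 0,"tx": 0,"ty": 0,"tz": -40,"hand": 255},{"wx": 0,"wy": 0,"wz": 0,"tx": 0,"ty": 0,"tz": -40,"hand": 255}]'

```text
clock: 11.7
ee_pos: [0.4414, -0.2658, 0.1356]
ee_rot: [3.131, -0.251, 0.0]
force: [1.0, -0.8, -1.7]
finger_gap: 0.0387
```

apply_moves --deltas '[{"wx": 0,"wy": 0,"wz": 0,"tx": 0,"ty": 0,"tz": -40,"hand": 255},{"wx": 0,"wy": 0,"wz": 0,"tx": 0,"ty": 0,"tz": -40,"hand": 255},{"wx": 0,"wy": 0,"wz": 0,"tx": 0,"ty": 0,"tz": -40,"hand": 255},{"wx": 0,"wy": 0,"wz": 0,"tx": 0,"ty": 0,"tz": 0,"hand": 255}]'

```text
clock: 12.1
ee_pos: [0.4439, -0.2674, 0.2594]
ee_rot: [3.127, -0.25, 0.012]
force: [-0.2, -1.0, -0.8]
finger_gap: 0.0387
```

```bash
python3 -c "
from h import *
go(.6536,.0243,.2,87.7)
s=read_state();gx,gy,gz=s['ee_pos']
lever('side7')
p,d,W=look('top','top7')
m=np.zeros(d.shape,bool);yy,xx=np.nonzero(abs(W[...,0]-gx)+abs(W[...,1]-gy)<.12)
m[yy,xx]=1
m&=(abs(W[...,2]-(gz-.0087+.028))<.012)
P=W[m];print(len(P),P.min(0),P.max(0))
p,d,W=look('side')
m=(abs(W[...,0]-gx)<.1)&(abs(W[...,1]-gy)<.06)&(W[...,2]<gz+.022)&(W[...,2]>gz-.03)
P=W[m];print(len(P),P.min(0),P.max(0),np.percentile(P,[2,98],axis=0))
"
```

```text
t [ 160.2 -321.5   59.5] rows 8.037761039142378 yaw now -9.1 wz 83.15298561477604 tilt [ 0.008 -0.005 -1.   ] q6 1.13 clk 12.1 ee [ 0.4439 -0.2674  0.2594] F [-0.2 -1.  -0.8] gap 0.0387
grip n 152 [ 0.6025 -0.0931  0.2038] lean pos 0.191 lean axis 0.171 [ 0.5906 -0.0997  0.173 ] [ 0.6152 -0.0845  0.2317]
5 [ 0.483  -0.2551  0.2694] [ 0.4894 -0.2518  0.2758]
581 [ 0.4167 -0.3022  0.2478] [ 0.4881 -0.2401  0.2808] [[ 0.419  -0.2989  0.2494]
 [ 0.4866 -0.2469  0.2797]]
```

View pics/side7.png

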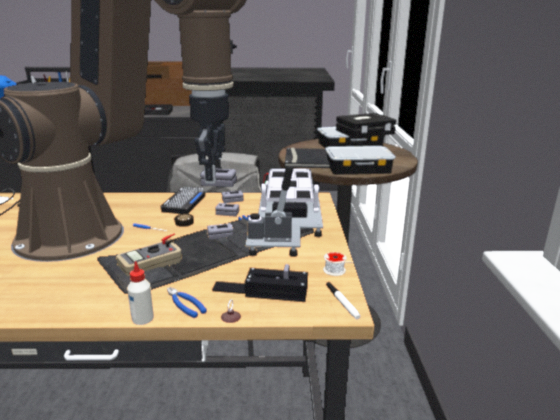

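The docked logger is held level, about 10 mm forward of the fingers along tool x. I'll turn it -96.8° and carry it to the right far nest.

apply_moves --deltas '[{"wx": 0,"wy": 0,"wz": -8.1,"tx": 0,"ty": 0,"tz": 0,"hand": 255},{"wx": 0,"wy": 0,"wz": -8.1,"tx": 0,"ty": 0,"tz": 0,"hand": 255},{"wx": 0,"wy": 0,"wz": -8.1,"tx": 0,"ty": 0,"tz": 0,"hand": 255},{"wx": 0,"wy": 0,"wz": -8.1,"tx": 0,"ty": 0,"tz": 0,"hand": 255},{"wx": 0,"wy": 0,"wz": -8.1,"tx": 0,"ty": 0,"tz": 0,"hand": 255}]'

```text
clock: 12.75
ee_pos: [0.4408, -0.2653, 0.2518]
ee_rot: [-3.02, -0.857, 0.003]
force: [-0.0, 0.8, -2.0]
finger_gap: 0.0387
```

apply_moves --deltas '[{"wx": 0,"wy": 0,"wz": -8.1,"tx": 0,"ty": 0,"tz": 0,"hand": 255},{"wx": 0,"wy": 0,"wz": -8.1,"tx": 0,"ty": 0,"tz": 0,"hand": 255},{"wx": 0,"wy": 0,"wz": -8.1,"tx": 0,"ty": 0,"tz": 0,"hand": 255},{"wx": 0,"wy": 0,"wz": -8.1,"tx": 0,"ty": 0,"tz": 0,"hand": 255},{"wx": 0,"wy": 0,"wz": -8.1,"tx": 0,"ty": 0,"tz": 0,"hand": 255}]'

```text
clock: 13.25
ee_pos: [0.4408, -0.2653, 0.2518]
ee_rot: [-2.536, -1.849, 0.002]
force: [-0.6, 0.0, -0.7]
finger_gap: 0.0386
```

apply_moves --deltas '[{"wx": 0,"wy": 0,"wz": -8.1,"tx": 0,"ty": 0,"tz": 0,"hand": 255},{"wx": 0,"wy": 0,"wz": -7.7,"tx": 0,"ty": 0,"tz": 0,"hand": 255},{"wx": 0,"wy": 0,"wz": 0,"tx": 0,"ty": 0,"tz": 0,"hand": 255}]'

```text
clock: 13.55
ee_pos: [0.4409, -0.2654, 0.252]
ee_rot: [-2.262, -2.176, 0.001]
force: [0.5, 0.4, -1.9]
finger_gap: 0.0386
```

```bash
python3 -c "
from h import *
go(.6532,.0143,.2594,87.7)
"
```

```text
t [287.6 201.4  -7.4] rows 7.190820378175256 yaw now 87.8 wz 0.09832936128810843 tilt [-0.002  0.002 -1.   ] q6 -0.56 clk 13.55 ee [ 0.4409 -0.2654  0.252 ] F [ 0.5  0.4 -1.9] gap 0.0386
```

apply_moves --deltas '[{"wx": 0,"wy": 0,"wz": 0,"tx": 36,"ty": 25.2,"tz": -20,"hand": 255},{"wx": 0,"wy": 0,"wz": 0,"tx": 36,"ty": 25.2,"tz": -20,"hand": 255},{"wx": 0,"wy": 0,"wz": 0,"tx": 36,"ty": 25.2,"tz": -20,"hand": 255},{"wx": 0,"wy": 0,"wz": 0,"tx": 36,"ty": 25.2,"tz": 0,"hand": 255},{"wx": 0,"wy": 0,"wz": 0,"tx": 36,"ty": 25.2,"tz": 0,"hand": 255}]'

```text
clock: 14.05
ee_pos: [0.5757, -0.0896, 0.3132]
ee_rot: [-2.272, -2.17, 0.0]
force: [0.2, -0.5, -1.4]
finger_gap: 0.0389
```

apply_moves --deltas '[{"wx": 0,"wy": 0,"wz": 0,"tx": 36,"ty": 25.2,"tz": 0,"hand": 255},{"wx": 0,"wy": 0,"wz": 0,"tx": 36,"ty": 25.2,"tz": 0,"hand": 255},{"wx": 0,"wy": 0,"wz": 0,"tx": 36,"ty": 25.2,"tz": 0,"hand": 255},{"wx": 0,"wy": 0,"wz": 0,"tx": 0,"ty": 0,"tz": 40,"hand": 255},{"wx": 0,"wy": 0,"wz": 0,"tx": 0,"ty": 0,"tz": 40,"hand": 255}]'

```text
clock: 14.55
ee_pos: [0.6556, 0.0151, 0.2319]
ee_rot: [2.269, 2.172, 0.001]
force: [-0.1, 0.5, -2.8]
finger_gap: 0.0385
```

apply_moves --deltas '[{"wx": 0,"wy": 0,"wz": 0,"tx": 0,"ty": 0,"tz": 40,"hand": 255},{"wx": 0,"wy": 0,"wz": 0,"tx": 0,"ty": 0,"tz": 20,"hand": 255},{"wx": 0,"wy": 0,"wz": 0,"tx": 0,"ty": 0,"tz": 0,"hand": 255}]'

```text
clock: 14.85
ee_pos: [0.6522, 0.0137, 0.1692]
ee_rot: [-2.267, -2.167, 0.008]
force: [-0.5, 0.3, -1.4]
finger_gap: 0.0384
```

```bash
python3 -c "
from h import *
go(.6532,.0143,.1225,87.7)
s=read_state();gx,gy,gz=s['ee_pos']
p,d,W=look('side','s8')
m=(abs(W[...,0]-gx)<.1)&(abs(W[...,1]-gy)<.06)&(W[...,2]<gz+.017)&(W[...,2]>gz-.005)
P=W[m];print(len(P),np.percentile(P,[2,98],axis=0))
p,d,W=look('top','top8')
c=cv2.imread('pics/top8.png')[140:250,150:310];cv2.imwrite('pics/top8c.png',cv2.resize(c,None,fx=4,fy=4,interpolation=cv2.INTER_CUBIC))
"
```

```text
t [ 0.7  1.3 46.6] rows 1.1660512291534029 yaw now 87.4 wz -0.2746694670252481 tilt [-0.007  0.    -1.   ] q6 0.02 clk 14.85 ee [0.6522 0.0137 0.1692] F [-0.5  0.3 -1.4] gap 0.0384
144 [[ 0.623  -0.013   0.1654]
 [ 0.6812  0.011   0.1856]]
```

View pics/top8c.png

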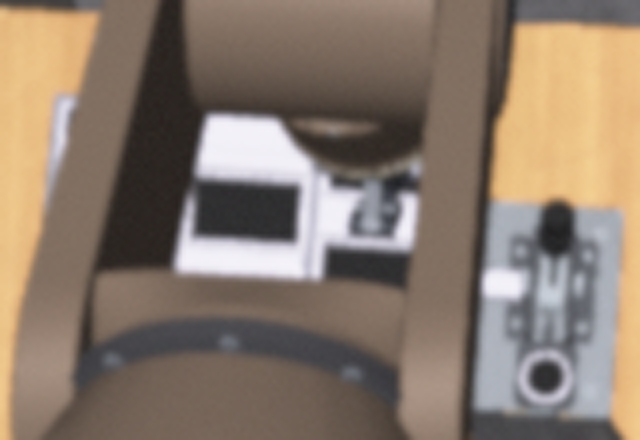

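apply_moves --deltas '[{"wx": 0,"wy": 0,"wz": 0,"tx": 2,"ty": 1,"tz": 20,"hand": 255},{"wx": 0,"wy": 0,"wz": 0,"tx": 0,"ty": 0,"tz": 15,"hand": 255},{"wx": 0,"wy": 0,"wz": 0,"tx": 0,"ty": 0,"tz": 6,"hand": 255},{"wx": 0,"wy": 0,"wz": 0,"tx": 0,"ty": 0,"tz": 4,"hand": 255},{"wx": 0,"wy": 0,"wz": 0,"tx": 0,"ty": 0,"tz": 0,"hand": 255}]'

```text
clock: 15.45
ee_pos: [0.656, 0.0155, 0.1286]
ee_rot: [-2.267, -2.175, 0.0]
force: [0.5, 0.2, -1.3]
finger_gap: 0.039
```

apply_moves --deltas '[{"wx": 0,"wy": 0,"wz": 0,"tx": 0,"ty": -2.5,"tz": 0,"hand": 255},{"wx": 0,"wy": 0,"wz": 0,"tx": 0,"ty": 0,"tz": 4,"hand": 255},{"wx": 0,"wy": 0,"wz": 0,"tx": 0,"ty": 0,"tz": 1.5,"hand": 255},{"wx": 0,"wy": 0,"wz": 0,"tx": 0,"ty": 0,"tz": 0,"hand": 255},{"wx": 0,"wy": 0,"wz": 0,"tx": 0,"ty": 0,"tz": 0,"hand": 255}]'

```text
clock: 15.95
ee_pos: [0.6536, 0.0156, 0.1231]
ee_rot: [2.267, 2.175, 0.0]
force: [0.0, 0.9, -2.4]
finger_gap: 0.0387
```

apply_moves --deltas '[{"wx": 0,"wy": 0,"wz": 0,"tx": 0,"ty": 0,"tz": 0.5,"hand": 95},{"wx": 0,"wy": 0,"wz": 0,"tx": 0,"ty": 0,"tz": 0,"hand": 95},{"wx": 0,"wy": 0,"wz": 0,"tx": 0,"ty": 0,"tz": 0,"hand": 95},{"wx": 0,"wy": 0,"wz": 0,"tx": 0,"ty": 0,"tz": -20,"hand": 95},{"wx": 0,"wy": 0,"wz": 0,"tx": 0,"ty": 0,"tz": -40,"hand": 95}]'

```text
clock: 16.45
ee_pos: [0.6516, 0.0157, 0.1805]
ee_rot: [-2.264, -2.173, 0.006]
force: [1.3, 0.0, -1.1]
finger_gap: 0.0538
```

apply_moves --deltas '[{"wx": 0,"wy": 0,"wz": 0,"tx": 0,"ty": 0,"tz": -40,"hand": 60},{"wx": 0,"wy": 0,"wz": 0,"tx": 0,"ty": -40,"tz": -40,"hand": 60},{"wx": 0,"wy": 0,"wz": 0,"tx": 0,"ty": -45,"tz": 0,"hand": 60},{"wx": 0,"wy": 0,"wz": 0,"tx": 0,"ty": -45,"tz": 0,"hand": 60},{"wx": 0,"wy": 0,"wz": 0,"tx": 0,"ty": -45,"tz": 0,"hand": 60}]'

```text
clock: 16.95
ee_pos: [0.4816, 0.0226, 0.2581]
ee_rot: [2.266, 2.175, 0.001]
force: [-1.1, 0.2, 0.3]
finger_gap: 0.0656
```

apply_moves --deltas '[{"wx": 0,"wy": 0,"wz": 8,"tx": 45,"ty": 0,"tz": 0,"hand": 60},{"wx": 0,"wy": 0,"wz": 0,"tx": 0,"ty": 0,"tz": 0,"hand": 60}]'

```text
clock: 17.15
ee_pos: [0.4843, 0.066, 0.2586]
ee_rot: [2.407, 2.019, 0.003]
force: [0.8, 0.8, 1.0]
finger_gap: 0.0658
```

```bash
cat >> h.py <<'E'
def loggers(save=None):
    p,d,W=look('top',save); g=p.astype(int); s=g.max(2)-g.min(2); v=g.max(2)
    ok=lambda lo,hi:(s<50)&(v>95)&(v<205)&(W[...,2]>lo)&(W[...,2]<hi)
    m=ok(.010,.055)&(W[...,0]>.3)&(W[...,0]<.5)&(W[...,1]>-.16)&(W[...,1]<.4)
    for r in rect('top',cv2.morphologyEx(m.astype(np.uint8),cv2.MORPH_CLOSE,np.ones((5,5))),.028,120): print('bench',*r)
    m=(W[...,2]>.128)&(W[...,2]<.155)&(W[...,0]>.53)&(W[...,0]<.72)&(W[...,1]>-.03)&(W[...,1]<.25)
    for r in rect('top',m,.141,50): print('platform',*r)
E
python3 -c "
from h import *
go(.44,.151,.05,0)
loggers('top9')
p,d,W=look('side','side9')"
```

```text
t [ 75.8 -58.7 208.6] rows 5.2162271241599525 yaw now 80.0 wz 79.98795074461528 tilt [ 0.001  0.001 -1.   ] q6 0.25 clk 17.15 ee [0.4843 0.066  0.2586] F [0.8 0.8 1. ] gap 0.0658
bench [ 313.2 -146.2   53.1   38.8  -55. ] (307.4, 313.8)
bench [319.2 225.2  94.4  33.7 -88.3] (163.5, 309.5)
bench [424.4 -15.5  72.7  45.6  15.6] (259.7, 270.9)
platform [654.5  26.3  67.5  40.2  86.9] (243.8, 177.8)
```

Logger 1 is in the right far nest (measured within 2 mm). Next is the one at (430,151).

apply_moves --deltas '[{"wx": 0,"wy": 0,"wz": 8.4,"tx": 0,"ty": 0,"tz": 0,"hand": 60},{"wx": 0,"wy": 0,"wz": 8.4,"tx": 0,"ty": 0,"tz": 0,"hand": 60},{"wx": 0,"wy": 0,"wz": 8.4,"tx": 0,"ty": 0,"tz": 0,"hand": 60},{"wx": 0,"wy": 0,"wz": 8.4,"tx": 0,"ty": 0,"tz": 0,"hand": 60},{"wx": 0,"wy": 0,"wz": 8.4,"tx": 0,"ty": 0,"tz": 0,"hand": 60}]'

```text
clock: 17.75
ee_pos: [0.4856, 0.0626, 0.2578]
ee_rot: [2.969, 1.026, -0.0]
force: [0.2, 0.0, 1.2]
finger_gap: 0.0653
```

apply_moves --deltas '[{"wx": 0,"wy": 0,"wz": 8.4,"tx": 0,"ty": 0,"tz": 0,"hand": 60},{"wx": 0,"wy": 0,"wz": 8.4,"tx": 0,"ty": 0,"tz": 0,"hand": 60},{"wx": 0,"wy": 0,"wz": 8.4,"tx": 0,"ty": 0,"tz": 0,"hand": 60},{"wx": 0,"wy": 0,"wz": 8.4,"tx": 0,"ty": 0,"tz": 0,"hand": 60},{"wx": 0,"wy": 0,"wz": 8.4,"tx": 0,"ty": 0,"tz": 0,"hand": 60}]'

```text
clock: 18.25
ee_pos: [0.4856, 0.0626, 0.2578]
ee_rot: [3.14, -0.106, -0.0]
force: [0.8, 0.7, -0.3]
finger_gap: 0.0651
```

apply_moves --deltas '[{"wx": 0,"wy": 0,"wz": 7.5,"tx": 0,"ty": 0,"tz": 0,"hand": 60},{"wx": 0,"wy": 0,"wz": 0,"tx": 0,"ty": 0,"tz": 0,"hand": 60},{"wx": 0,"wy": 0,"wz": 0,"tx": 0,"ty": 0,"tz": 0,"hand": 60}]'

```text
clock: 18.55
ee_pos: [0.4854, 0.0629, 0.2578]
ee_rot: [3.127, -0.297, -0.0]
force: [0.2, -0.4, 0.7]
finger_gap: 0.0653
```

```bash
python3 -c "
from h import *
go(.430,.1515,.15,-11.5)
loggers('top10')
p,d,W=look('side','side10');g=p.max(2).astype(int)
for nm,x,y in(('a',.430,.1515),('b',.4375,.2605)):
    m=(abs(W[...,0]-x)<.07)&(abs(W[...,1]-y)<.06)&(W[...,2]>.012)&(W[...,2]<.045); P=W[m]; print(nm,len(P),np.percentile(P,[3,50,97],axis=0))
"
```

```text
t [-71.1 -76.6 107.8] rows 2.695375867602372 yaw now -10.9 wz 0.6489748737723602 tilt [-0. -0. -1.] q6 1.83 clk 18.55 ee [0.4854 0.0629 0.2578] F [ 0.2 -0.4  0.7] gap 0.0653
bench [ 319.8 -129.8   63.    44.1  -88.6] (306.0, 313.9)
bench [311.1 223.4  86.5  31.8  77.4] (164.7, 309.7)
bench [424.5 -15.5  72.8  45.5  16. ] (259.8, 270.9)
platform [654.5  26.3  67.5  40.2  86.9] (243.8, 177.8)
a 231 [[0.3952 0.0974 0.0129]
 [0.43   0.1383 0.026 ]
 [0.4837 0.1686 0.0313]]
b 186 [[0.4035 0.2344 0.0132]
 [0.4364 0.2496 0.0266]
 [0.4689 0.2782 0.0313]]
```

apply_moves --deltas '[{"wx": 0,"wy": 0,"wz": 0.6,"tx": -35.5,"ty": -38,"tz": 20,"hand": 60},{"wx": 0,"wy": 0,"wz": 0,"tx": -35.5,"ty": -38,"tz": 30,"hand": 60},{"wx": 0,"wy": 0,"wz": 0,"tx": 0,"ty": 0,"tz": 40,"hand": 60},{"wx": 0,"wy": 0,"wz": 0,"tx": 0,"ty": 0,"tz": 40,"hand": 60},{"wx": 0,"wy": 0,"wz": 0,"tx": 0,"ty": 0,"tz": 40,"hand": 60}]'

```text
clock: 19.15
ee_pos: [0.438, 0.1404, 0.094]
ee_rot: [-3.125, 0.314, -0.002]
force: [1.5, -0.0, -0.5]
finger_gap: 0.0653
```

apply_moves --deltas '[{"wx": 0,"wy": 0,"wz": 0,"tx": 0,"ty": 0,"tz": 15,"hand": 60},{"wx": 0,"wy": 0,"wz": 0,"tx": 0,"ty": 0,"tz": 0,"hand": 60},{"wx": 0,"wy": 0,"wz": 0,"tx": 0,"ty": 0,"tz": 0,"hand": 60}]'

```text
clock: 19.45
ee_pos: [0.4382, 0.14, 0.0803]
ee_rot: [3.125, -0.318, -0.0]
force: [0.1, -0.5, 0.5]
finger_gap: 0.0653
```

```bash
python3 -c "
from h import *
go(.430,.1515,.010,-11.5)
"
```

```text
t [-10.3  -9.6  70.3] rows 1.7571648810514815 yaw now -11.6 wz -0.13698496183342002 tilt [-0. -0. -1.] q6 2.02 clk 19.45 ee [0.4382 0.14   0.0803] F [ 0.1 -0.5  0.5] gap 0.0653
```

apply_moves --deltas '[{"wx": 0,"wy": 0,"wz": 0,"tx": -10,"ty": -9.6,"tz": 10,"hand": 60},{"wx": 0,"wy": 0,"wz": 0,"tx": 0,"ty": 0,"tz": 20,"hand": 60},{"wx": 0,"wy": 0,"wz": 0,"tx": 0,"ty": 0,"tz": 20,"hand": 60},{"wx": 0,"wy": 0,"wz": 0,"tx": 0,"ty": 0,"tz": 15,"hand": 60},{"wx": 0,"wy": 0,"wz": 0,"tx": 0,"ty": 0,"tz": 5,"hand": 60}]'

```text
clock: 19.95
ee_pos: [0.4307, 0.1516, 0.0102]
ee_rot: [-3.125, 0.319, -0.001]
force: [-0.7, -0.3, 0.7]
finger_gap: 0.0652
```

apply_moves --deltas '[{"wx": 0,"wy": 0,"wz": 0,"tx": 0,"ty": 0,"tz": 0,"hand": 255},{"wx": 0,"wy": 0,"wz": 0,"tx": 0,"ty": 0,"tz": 0,"hand": 255},{"wx": 0,"wy": 0,"wz": 0,"tx": 0,"ty": 0,"tz": 0,"hand": 255},{"wx": 0,"wy": 0,"wz": 0,"tx": 0,"ty": 0,"tz": 0,"hand": 255}]'

```text
clock: 20.35
ee_pos: [0.4309, 0.1516, 0.0113]
ee_rot: [-3.125, 0.32, -0.003]
force: [-1.0, -1.6, 5.4]
finger_gap: 0.0385
```

apply_moves --deltas '[{"wx": 0,"wy": 0,"wz": 0,"tx": 0,"ty": 0,"tz": -30,"hand": 255},{"wx": 0,"wy": 0,"wz": 0,"tx": 0,"ty": 0,"tz": -30,"hand": 255},{"wx": 0,"wy": 0,"wz": -8.2,"tx": 0,"ty": 0,"tz": -20,"hand": 255},{"wx": 0,"wy": 0,"wz": -8.2,"tx": 0,"ty": 0,"tz": -20,"hand": 255},{"wx": 0,"wy": 0,"wz": -8.2,"tx": 0,"ty": 0,"tz": -20,"hand": 255}]'

```text
clock: 20.85
ee_pos: [0.4303, 0.1515, 0.1321]
ee_rot: [-3.12, -0.362, -0.003]
force: [-0.4, 0.9, -0.7]
finger_gap: 0.0387
```

apply_moves --deltas '[{"wx": 0,"wy": 0,"wz": -8.2,"tx": 0,"ty": 0,"tz": -20,"hand": 255},{"wx": 0,"wy": 0,"wz": -8.2,"tx": 0,"ty": 0,"tz": -20,"hand": 255},{"wx": 0,"wy": 0,"wz": -8.2,"tx": 0,"ty": 0,"tz": -20,"hand": 255},{"wx": 0,"wy": 0,"wz": -8.2,"tx": 0,"ty": 0,"tz": -20,"hand": 255},{"wx": 0,"wy": 0,"wz": -8.2,"tx": 0,"ty": 0,"tz": -20,"hand": 255}]'

```text
clock: 21.35
ee_pos: [0.4299, 0.1514, 0.232]
ee_rot: [2.796, 1.432, 0.002]
force: [0.6, -0.3, 0.0]
finger_gap: 0.0387
```

apply_moves --deltas '[{"wx": 0,"wy": 0,"wz": -8.2,"tx": 0,"ty": 0,"tz": 0,"hand": 255},{"wx": 0,"wy": 0,"wz": -8.2,"tx": 0,"ty": 0,"tz": 0,"hand": 255},{"wx": 0,"wy": 0,"wz": -8.2,"tx": 0,"ty": 0,"tz": 0,"hand": 255},{"wx": 0,"wy": 0,"wz": 0,"tx": 0,"ty": 0,"tz": 0,"hand": 255},{"wx": 0,"wy": 0,"wz": 0,"tx": 0,"ty": 0,"tz": 0,"hand": 255}]'

```text
clock: 21.85
ee_pos: [0.43, 0.1514, 0.2306]
ee_rot: [2.437, 1.982, 0.001]
force: [-0.0, -0.0, -1.6]
finger_gap: 0.0384
```

```bash
python3 -c "
from h import *
go(.6605,.1921,.1253,87.7)
"
```

```text
t [ 86.8 217.2 105.5] rows 5.430639850630149 yaw now 78.2 wz -9.471203538080559 tilt [ 0.001  0.    -1.   ] q6 0.48 clk 21.85 ee [0.43   0.1514 0.2306] F [-0.  -0.  -1.6] gap 0.0384
```

apply_moves --deltas '[{"wx": 0,"wy": 0,"wz": -4.7,"tx": 0,"ty": 0,"tz": 0,"hand": 255},{"wx": 0,"wy": 0,"wz": -4.7,"tx": 0,"ty": 0,"tz": 0,"hand": 255},{"wx": 0,"wy": 0,"wz": 0,"tx": 8.3,"ty": 38,"tz": 0,"hand": 255},{"wx": 0,"wy": 0,"wz": 0,"tx": 8.3,"ty": 38,"tz": 0,"hand": 255},{"wx": 0,"wy": 0,"wz": 0,"tx": 8.3,"ty": 38,"tz": 0,"hand": 255}]'

```text
clock: 22.35
ee_pos: [0.5462, 0.1723, 0.2304]
ee_rot: [2.267, 2.175, 0.001]
force: [-0.1, 0.6, -0.9]
finger_gap: 0.0386
```

apply_moves --deltas '[{"wx": 0,"wy": 0,"wz": 0,"tx": 8.3,"ty": 38,"tz": 0,"hand": 255},{"wx": 0,"wy": 0,"wz": 0,"tx": 8.3,"ty": 38,"tz": 0,"hand": 255},{"wx": 0,"wy": 0,"wz": 0,"tx": 8.3,"ty": 38,"tz": 20,"hand": 255},{"wx": 0,"wy": 0,"wz": 0,"tx": 0,"ty": 0,"tz": 30,"hand": 255},{"wx": 0,"wy": 0,"wz": 0,"tx": 0,"ty": 0,"tz": 0,"hand": 255}]'

```text
clock: 22.85
ee_pos: [0.6578, 0.1922, 0.1758]
ee_rot: [-2.264, -2.173, 0.009]
force: [-1.2, 0.3, -1.9]
finger_gap: 0.0384
```

```bash
python3 -c "
from h import *
look('side')
go(.6605,.1921,.1253,87.7)
s=read_state();gx,gy,gz=s['ee_pos']
p,d,W=look('side','s11')
m=(abs(W[...,0]-gx)<.07)&(abs(W[...,1]-gy)<.06)&(W[...,2]<gz+.012)&(W[...,2]>gz-.007)
P=W[m];print(len(P),np.percentile(P,[2,98],axis=0))
"
```

```text
t [-0.   2.6 52.9] rows 1.3215797077663214 yaw now 87.7 wz 0.01367789609489023 tilt [-0.005 -0.001 -1.   ] q6 0.28 clk 22.9 ee [0.6581 0.1923 0.1782] F [ 0.  -1.1 -0.7] gap 0.0388
98 [[0.6313 0.1507 0.1718]
 [0.6826 0.1877 0.1894]]
```

apply_moves --deltas '[{"wx": 0,"wy": 0,"wz": 0,"tx": 1,"ty": 0,"tz": 30,"hand": 255},{"wx": 0,"wy": 0,"wz": 0,"tx": 0,"ty": 0,"tz": 10,"hand": 255},{"wx": 0,"wy": 0,"wz": 0,"tx": 0,"ty": 0,"tz": 0,"hand": 255},{"wx": 0,"wy": 0,"wz": 0,"tx": 0,"ty": 0,"tz": 0,"hand": 255},{"wx": 0,"wy": 0,"wz": 0,"tx": 0,"ty": 0,"tz": 0,"hand": 255}]'

```text
clock: 23.45
ee_pos: [0.6605, 0.1939, 0.1416]
ee_rot: [2.262, 2.179, 0.002]
force: [-0.3, 0.0, -1.4]
finger_gap: 0.0384
```

apply_moves --deltas '[{"wx": 0,"wy": 0,"wz": 0,"tx": 0,"ty": 0,"tz": 8,"hand": 255},{"wx": 0,"wy": 0,"wz": 0,"tx": 0,"ty": 0,"tz": 6,"hand": 255},{"wx": 0,"wy": 0,"wz": 0,"tx": 0,"ty": 0,"tz": 2,"hand": 255},{"wx": 0,"wy": 0,"wz": 0,"tx": 0,"ty": 0,"tz": 0,"hand": 255},{"wx": 0,"wy": 0,"wz": 0,"tx": 0,"ty": 0,"tz": 0,"hand": 255}]'

```text
clock: 23.95
ee_pos: [0.6596, 0.1937, 0.1239]
ee_rot: [-2.262, -2.18, 0.001]
force: [-1.2, -1.2, 0.8]
finger_gap: 0.039
```

apply_moves --deltas '[{"wx": 0,"wy": 0,"wz": 0,"tx": 0,"ty": 0,"tz": 0,"hand": 95},{"wx": 0,"wy": 0,"wz": 0,"tx": 0,"ty": 0,"tz": 0,"hand": 95},{"wx": 0,"wy": 0,"wz": 0,"tx": 0,"ty": 0,"tz": 0,"hand": 95},{"wx": 0,"wy": 0,"wz": 0,"tx": 0,"ty": 0,"tz": -20,"hand": 95},{"wx": 0,"wy": 0,"wz": 0,"tx": 0,"ty": 0,"tz": -40,"hand": 95}]'

```text
clock: 24.45
ee_pos: [0.658, 0.1932, 0.1817]
ee_rot: [-2.26, -2.178, 0.007]
force: [0.8, -0.6, 0.2]
finger_gap: 0.0536
```

apply_moves --deltas '[{"wx": 0,"wy": 0,"wz": 0,"tx": 0,"ty": -30,"tz": -35,"hand": 60},{"wx": 0,"wy": 0,"wz": 0,"tx": 10,"ty": -40,"tz": -10,"hand": 60},{"wx": 0,"wy": 0,"wz": 0,"tx": 20,"ty": -40,"tz": 0,"hand": 60},{"wx": 0,"wy": 0,"wz": 0,"tx": 20,"ty": -40,"tz": 0,"hand": 60},{"wx": 0,"wy": 0,"wz": 0,"tx": 20,"ty": -40,"tz": 0,"hand": 60}]'

```text
clock: 24.95
ee_pos: [0.4711, 0.2712, 0.2293]
ee_rot: [2.263, 2.179, 0.001]
force: [-0.1, 0.8, -0.3]
finger_gap: 0.0655
```

apply_moves --deltas '[{"wx": 0,"wy": 0,"wz": 8.2,"tx": 0,"ty": 0,"tz": 0,"hand": 60},{"wx": 0,"wy": 0,"wz": 8.2,"tx": 0,"ty": 0,"tz": 0,"hand": 60},{"wx": 0,"wy": 0,"wz": 8.2,"tx": 0,"ty": 0,"tz": 0,"hand": 60},{"wx": 0,"wy": 0,"wz": 8.2,"tx": 0,"ty": 0,"tz": 0,"hand": 60},{"wx": 0,"wy": 0,"wz": 8.2,"tx": 0,"ty": 0,"tz": 0,"hand": 60}]'

```text
clock: 25.45
ee_pos: [0.4726, 0.2708, 0.2292]
ee_rot: [-2.886, -1.241, -0.001]
force: [-0.6, 0.1, -0.5]
finger_gap: 0.0656
```

apply_moves --deltas '[{"wx": 0,"wy": 0,"wz": 8.2,"tx": 0,"ty": 0,"tz": 0,"hand": 60},{"wx": 0,"wy": 0,"wz": 8.2,"tx": 0,"ty": 0,"tz": 0,"hand": 60},{"wx": 0,"wy": 0,"wz": 8.2,"tx": 0,"ty": 0,"tz": 0,"hand": 60},{"wx": 0,"wy": 0,"wz": 8.2,"tx": 0,"ty": 0,"tz": 0,"hand": 60},{"wx": 0,"wy": 0,"wz": 0,"tx": 0,"ty": 0,"tz": 0,"hand": 60}]'

```text
clock: 25.95
ee_pos: [0.4726, 0.2708, 0.2291]
ee_rot: [-3.118, -0.381, -0.0]
force: [-0.6, -0.0, 0.6]
finger_gap: 0.0653
```

```bash
python3 -c "
from h import *
loggers('top12')
go(.4375,.2605,.11,14.4)
p,d,W=look('side','side12')
for nm,x,y in(('b',.4375,.2605),('c',.4244,-.0155)):
    m=(abs(W[...,0]-x)<.07)&(abs(W[...,1]-y)<.045)&(W[...,2]>.014)&(W[...,2]<.045); P=W[m]; print(nm,len(P),np.percentile(P,[3,50,97],axis=0))
"
```

```text
bench [ 319.8 -133.7   55.2   44.   -88.4] (306.9, 313.9)
bench [320.1 244.6 133.7  40.3  88. ] (154.0, 308.3)
bench [423.8 -15.7  72.8  46.2  13.4] (259.8, 271.0)
bench [437.8 260.1  67.   43.1  14.2] (156.1, 262.8)
platform [654.3  27.1  67.7  41.   86.9] (243.5, 177.8)
platform [659.9 190.5  68.8  40.1  88.1] (177.3, 173.8)
t [-36.6   1.3 119.1] rows 2.9766690675539436 yaw now 14.3 wz -0.14268203644900268 tilt [ 0.  0. -1.] q6 1.79 clk 26.0 ee [0.4726 0.2708 0.2291] F [0.9 1.  0.4] gap 0.0655
b 171 [[0.4039 0.2363 0.0148]
 [0.4361 0.25   0.0271]
 [0.4686 0.2787 0.0314]]
c 512 [[ 0.3912 -0.0541  0.0147]
 [ 0.4406 -0.031   0.0232]
 [ 0.4912  0.0081  0.0378]]
```

apply_moves --deltas '[{"wx": 0,"wy": 0,"wz": 0,"tx": -18,"ty": 1,"tz": 25,"hand": 60},{"wx": 0,"wy": 0,"wz": 0,"tx": -18,"ty": 0,"tz": 25,"hand": 60},{"wx": 0,"wy": 0,"wz": 0,"tx": 0,"ty": 0,"tz": 35,"hand": 60},{"wx": 0,"wy": 0,"wz": 0,"tx": 0,"ty": 0,"tz": 35,"hand": 60},{"wx": 0,"wy": 0,"wz": 0,"tx": 0,"ty": 0,"tz": 30,"hand": 60}]'

```text
clock: 26.55
ee_pos: [0.4377, 0.261, 0.0777]
ee_rot: [-3.117, -0.392, -0.0]
force: [0.6, 0.2, -0.3]
finger_gap: 0.0653
```

apply_moves --deltas '[{"wx": 0,"wy": 0,"wz": 0,"tx": 0,"ty": 0,"tz": 20,"hand": 60},{"wx": 0,"wy": 0,"wz": 0,"tx": 0,"ty": 0,"tz": 0,"hand": 60}]'

```text
clock: 26.75
ee_pos: [0.4365, 0.2603, 0.0569]
ee_rot: [3.116, 0.391, -0.006]
force: [-0.1, 0.6, -0.4]
finger_gap: 0.0648
```

```bash
python3 -c "
from h import *
go(.4377,.2603,.010,14.3)
"
```

```text
t [ 1.4  0.2 46.9] rows 1.1712612903899053 yaw now 14.3 wz -0.009552059423896253 tilt [-0.004 -0.002 -1.   ] q6 1.8 clk 26.75 ee [0.4365 0.2603 0.0569] F [-0.1  0.6 -0.4] gap 0.0648
```

apply_moves --deltas '[{"wx": 0,"wy": 0,"wz": 0,"tx": 0.5,"ty": 0,"tz": 25,"hand": 60},{"wx": 0,"wy": 0,"wz": 0,"tx": 0,"ty": 0,"tz": 15,"hand": 60},{"wx": 0,"wy": 0,"wz": 0,"tx": 0,"ty": 0,"tz": 6,"hand": 60},{"wx": 0,"wy": 0,"wz": 0,"tx": 0,"ty": 0,"tz": 0,"hand": 60},{"wx": 0,"wy": 0,"wz": 0,"tx": 0,"ty": 0,"tz": 0,"hand": 255}]'

```text
clock: 27.25
ee_pos: [0.4389, 0.2614, 0.014]
ee_rot: [-3.117, -0.386, -0.002]
force: [0.4, 0.4, -0.4]
finger_gap: 0.0522
```

apply_moves --deltas '[{"wx": 0,"wy": 0,"wz": 0,"tx": 0,"ty": 0,"tz": 0,"hand": 255},{"wx": 0,"wy": 0,"wz": 0,"tx": 0,"ty": 0,"tz": 0,"hand": 255},{"wx": 0,"wy": 0,"wz": 0,"tx": 0,"ty": 0,"tz": 0,"hand": 255}]'

```text
clock: 27.55
ee_pos: [0.439, 0.2615, 0.0143]
ee_rot: [-3.117, -0.385, -0.003]
force: [-2.3, -0.8, 12.1]
finger_gap: 0.0384
```

apply_moves --deltas '[{"wx": 0,"wy": 0,"wz": 0,"tx": 0,"ty": 0,"tz": -30,"hand": 255},{"wx": 0,"wy": 0,"wz": 0,"tx": 0,"ty": 0,"tz": -30,"hand": 255},{"wx": 0,"wy": 0,"wz": -7.4,"tx": 0,"ty": 0,"tz": -18,"hand": 255},{"wx": 0,"wy": 0,"wz": -7.4,"tx": 0,"ty": 0,"tz": -18,"hand": 255},{"wx": 0,"wy": 0,"wz": -7.4,"tx": 0,"ty": 0,"tz": -18,"hand": 255}]'

```text
clock: 28.05
ee_pos: [0.4384, 0.2612, 0.1286]
ee_rot: [-2.982, -0.987, -0.002]
force: [1.1, 0.2, -0.4]
finger_gap: 0.0386
```

apply_moves --deltas '[{"wx": 0,"wy": 0,"wz": -7.4,"tx": 0,"ty": 0,"tz": -18,"hand": 255},{"wx": 0,"wy": 0,"wz": -7.4,"tx": 0,"ty": 0,"tz": -18,"hand": 255},{"wx": 0,"wy": 0,"wz": -7.4,"tx": 0,"ty": 0,"tz": -18,"hand": 255},{"wx": 0,"wy": 0,"wz": -7.4,"tx": 0,"ty": 0,"tz": -18,"hand": 255},{"wx": 0,"wy": 0,"wz": -7.4,"tx": 0,"ty": 0,"tz": -18,"hand": 255}]'

```text
clock: 28.55
ee_pos: [0.4382, 0.261, 0.2185]
ee_rot: [2.515, 1.882, 0.001]
force: [0.2, -0.2, -1.8]
finger_gap: 0.0384
```

apply_moves --deltas '[{"wx": 0,"wy": 0,"wz": -7.4,"tx": 0,"ty": 0,"tz": 0,"hand": 255},{"wx": 0,"wy": 0,"wz": -7.4,"tx": 0,"ty": 0,"tz": 0,"hand": 255},{"wx": 0,"wy": 0,"wz": 0,"tx": 0,"ty": 0,"tz": 0,"hand": 255}]'

```text
clock: 28.85
ee_pos: [0.4383, 0.2611, 0.2178]
ee_rot: [2.255, 2.187, 0.001]
force: [-0.1, 0.0, -1.2]
finger_gap: 0.0381
```

```bash
python3 -c "
from h import *
go(.5865,.1955,.2147,87.7)
"
```

```text
t [-61.  150.2   3.2] rows 3.754411643154654 yaw now 88.2 wz 0.5418768418177393 tilt [ 0.001  0.    -1.   ] q6 0.51 clk 28.85 ee [0.4383 0.2611 0.2178] F [-0.1  0.  -1.2] gap 0.0381
```

apply_moves --deltas '[{"wx": 0,"wy": 0,"wz": 0.5,"tx": -15,"ty": 37,"tz": 0,"hand": 255},{"wx": 0,"wy": 0,"wz": 0,"tx": -15,"ty": 37,"tz": 0,"hand": 255},{"wx": 0,"wy": 0,"wz": 0,"tx": -15,"ty": 37,"tz": 0,"hand": 255},{"wx": 0,"wy": 0,"wz": 0,"tx": -15,"ty": 38,"tz": 30,"hand": 255},{"wx": 0,"wy": 0,"wz": 0,"tx": 0,"ty": 0,"tz": 30,"hand": 255}]'

```text
clock: 29.35
ee_pos: [0.5894, 0.1937, 0.1576]
ee_rot: [2.273, 2.164, 0.007]
force: [0.4, 1.2, -2.2]
finger_gap: 0.0382
```

apply_moves --deltas '[{"wx": 0,"wy": 0,"wz": 0,"tx": 0,"ty": 0,"tz": 0,"hand": 255},{"wx": 0,"wy": 0,"wz": 0,"tx": 0,"ty": 0,"tz": 0,"hand": 255},{"wx": 0,"wy": 0,"wz": 0,"tx": 0,"ty": 0,"tz": 0,"hand": 255}]'

```text
clock: 29.65
ee_pos: [0.5844, 0.1961, 0.1591]
ee_rot: [2.268, 2.173, 0.002]
force: [0.1, 0.7, -0.9]
finger_gap: 0.0385
```

```bash
python3 -c "
from h import *
go(.5865,.1955,.1275,87.7)
"
```

```text
t [-0.5  2.  31.6] rows 0.789115446453165 yaw now 87.5 wz -0.1506412739218348 tilt [ 0.001  0.    -1.   ] q6 0.32 clk 29.65 ee [0.5844 0.1961 0.1591] F [ 0.1  0.7 -0.9] gap 0.0385
```

apply_moves --deltas '[{"wx": 0,"wy": 0,"wz": 0,"tx": -0.5,"ty": 2,"tz": 15,"hand": 255},{"wx": 0,"wy": 0,"wz": 0,"tx": 0,"ty": 0,"tz": 8,"hand": 255},{"wx": 0,"wy": 0,"wz": 0,"tx": 0,"ty": 0,"tz": 5,"hand": 255},{"wx": 0,"wy": 0,"wz": 0,"tx": 0,"ty": 0,"tz": 3,"hand": 255},{"wx": 0,"wy": 0,"wz": 0,"tx": 0,"ty": 0,"tz": 0,"hand": 255}]'

```text
clock: 30.15
ee_pos: [0.5859, 0.195, 0.1261]
ee_rot: [-2.267, -2.174, 0.001]
force: [-2.2, 0.9, 3.1]
finger_gap: 0.0383
```

apply_moves --deltas '[{"wx": 0,"wy": 0,"wz": 0,"tx": 0,"ty": 0,"tz": 0,"hand": 255},{"wx": 0,"wy": 0,"wz": 0,"tx": 0,"ty": 0,"tz": 0,"hand": 255}]'

```text
clock: 30.35
ee_pos: [0.5863, 0.1949, 0.1265]
ee_rot: [2.268, 2.174, 0.0]
force: [-1.4, 0.0, 0.9]
finger_gap: 0.0384
```

apply_moves --deltas '[{"wx": 0,"wy": 0,"wz": 0,"tx": 0,"ty": 0,"tz": 0,"hand": 95},{"wx": 0,"wy": 0,"wz": 0,"tx": 0,"ty": 0,"tz": 0,"hand": 95},{"wx": 0,"wy": 0,"wz": 0,"tx": 0,"ty": 0,"tz": 0,"hand": 95},{"wx": 0,"wy": 0,"wz": 0,"tx": 0,"ty": 0,"tz": -20,"hand": 95},{"wx": 0,"wy": 0,"wz": 0,"tx": 0,"ty": 0,"tz": -40,"hand": 95}]'

```text
clock: 30.85
ee_pos: [0.5846, 0.1943, 0.1845]
ee_rot: [-2.266, -2.172, 0.007]
force: [1.1, 1.0, 0.2]
finger_gap: 0.0537
```

apply_moves --deltas '[{"wx": 0,"wy": 0,"wz": 0,"tx": 0,"ty": -30,"tz": -30,"hand": 60},{"wx": 0,"wy": 0,"wz": 0,"tx": -40,"ty": -35,"tz": 0,"hand": 60},{"wx": 0,"wy": 0,"wz": 0,"tx": -40,"ty": -30,"tz": 0,"hand": 60},{"wx": 0,"wy": 0,"wz": 0,"tx": -40,"ty": -10,"tz": 0,"hand": 60},{"wx": 0,"wy": 0,"wz": 0,"tx": -20,"ty": 0,"tz": 0,"hand": 60}]'

```text
clock: 31.35
ee_pos: [0.4756, 0.0597, 0.2167]
ee_rot: [2.268, 2.174, -0.001]
force: [0.2, -0.5, -0.9]
finger_gap: 0.0652
```

apply_moves --deltas '[{"wx": 0,"wy": 0,"wz": 8.2,"tx": 0,"ty": 0,"tz": 0,"hand": 60},{"wx": 0,"wy": 0,"wz": 8.2,"tx": 0,"ty": 0,"tz": 0,"hand": 60},{"wx": 0,"wy": 0,"wz": 8.2,"tx": 0,"ty": 0,"tz": 0,"hand": 60},{"wx": 0,"wy": 0,"wz": 8.2,"tx": 0,"ty": 0,"tz": 0,"hand": 60},{"wx": 0,"wy": 0,"wz": 8.2,"tx": 0,"ty": 0,"tz": 0,"hand": 60}]'

```text
clock: 31.85
ee_pos: [0.4778, 0.0616, 0.2165]
ee_rot: [2.889, 1.233, 0.001]
force: [-0.1, 0.5, -0.0]
finger_gap: 0.0652
```

apply_moves --deltas '[{"wx": 0,"wy": 0,"wz": 8.2,"tx": 0,"ty": 0,"tz": 0,"hand": 60},{"wx": 0,"wy": 0,"wz": 8.2,"tx": 0,"ty": 0,"tz": 0,"hand": 60},{"wx": 0,"wy": 0,"wz": 8.2,"tx": 0,"ty": 0,"tz": 0,"hand": 60},{"wx": 0,"wy": 0,"wz": 7.5,"tx": 0,"ty": 0,"tz": 0,"hand": 60},{"wx": 0,"wy": 0,"wz": 0,"tx": 0,"ty": 0,"tz": 0,"hand": 60}]'

```text
clock: 32.35
ee_pos: [0.4777, 0.0617, 0.2165]
ee_rot: [3.117, 0.392, 0.0]
force: [0.3, -0.6, -0.1]
finger_gap: 0.0651
```

```bash
python3 -c "
from h import *
loggers('top13')
go(.4322,-.0137,.11,14.4)
c=cv2.imread('pics/top13.png')[150:330,140:320];cv2.imwrite('pics/top13c.png',cv2.resize(c,None,fx=3.3,fy=3.3,interpolation=cv2.INTER_CUBIC))
look('side','side13')
"
```

```text
bench [ 319.9 -137.7   47.4   44.   -88.3] (307.1, 313.9)
bench [424.  -15.5  72.7  46.1  11.6] (259.8, 270.9)
platform [586.9 191.6  68.5  39.9  87.6] (175.3, 203.2)
platform [654.3  27.5  67.7  41.3  87.2] (243.4, 177.8)
platform [659.3 190.2  69.4  41.1  88.1] (177.2, 173.9)
t [-63.2  61.4 106.4] rows 2.6612106268194027 yaw now 14.6 wz 0.23880139477790863 tilt [ 0.  0. -1.] q6 1.38 clk 32.4 ee [0.4778 0.0617 0.2165] F [ 0.8 -0.2 -0.5] gap 0.0651
```

View pics/top13c.png

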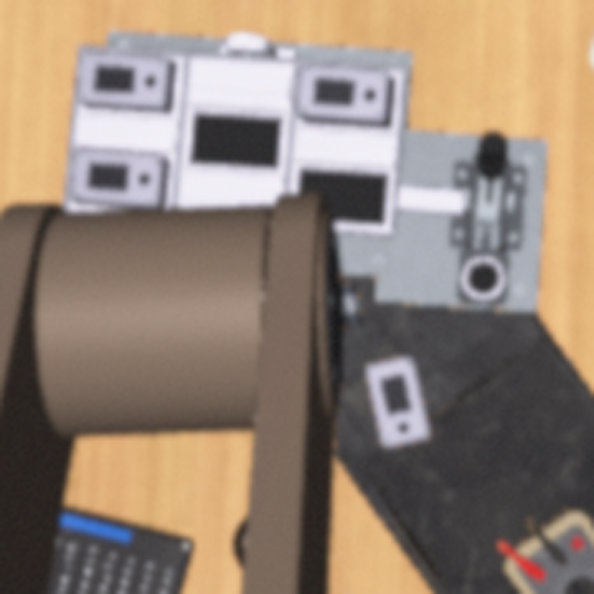

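Three loggers are seated; the last is on the wallet at crop (398,401). I'll take it slightly forward of centre, because of the reach limit.

apply_moves --deltas '[{"wx": 0,"wy": 0,"wz": 0,"tx": -20,"ty": 20,"tz": 0,"hand": 60},{"wx": 0,"wy": 0,"wz": 0,"tx": -20,"ty": 20,"tz": 0,"hand": 60},{"wx": 0,"wy": 0,"wz": 0,"tx": -20,"ty": 20,"tz": 30,"hand": 60},{"wx": 0,"wy": 0,"wz": 0,"tx": -3,"ty": 1.5,"tz": 35,"hand": 60},{"wx": 0,"wy": 0,"wz": 0,"tx": 0,"ty": 0,"tz": 35,"hand": 60}]'

```text
clock: 32.95
ee_pos: [0.4319, -0.0144, 0.1159]
ee_rot: [3.116, 0.4, 0.003]
force: [0.7, -0.4, -0.1]
finger_gap: 0.0655
```

apply_moves --deltas '[{"wx": 0,"wy": 0,"wz": 0,"tx": 0,"ty": 0,"tz": 30,"hand": 60},{"wx": 0,"wy": 0,"wz": 0,"tx": 0,"ty": 0,"tz": 0,"hand": 60},{"wx": 0,"wy": 0,"wz": 0,"tx": 0,"ty": 0,"tz": 0,"hand": 60}]'

```text
clock: 33.25
ee_pos: [0.4319, -0.0136, 0.0867]
ee_rot: [-3.116, -0.399, 0.002]
force: [0.1, 0.3, -0.3]
finger_gap: 0.0654
```

```bash
python3 -c "
from h import *
print(ray('top',260.2,271.2,.035))
go(.4322,-.0140,.0175,14.4)
p,d,W=look('side')
m=(abs(W[...,0]-.424)<.06)&(abs(W[...,1]+.0155)<.04)&(W[...,2]>.027)&(W[...,2]<.04)&(p.max(2)>95); P=W[m]; print(len(P),np.percentile(P,[3,50,97],axis=0))
"
```

```text
[ 0.4242 -0.0167  0.035 ]
t [ 0.2  0.5 69.2] rows 1.728832564020087 yaw now 14.6 wz 0.2034020767394793 tilt [-0.001  0.    -1.   ] q6 1.21 clk 33.25 ee [ 0.4319 -0.0136  0.0867] F [ 0.1  0.3 -0.3] gap 0.0654
185 [[ 0.3912 -0.0416  0.0292]
 [ 0.4218 -0.0267  0.0356]
 [ 0.4543  0.0013  0.0384]]
```

apply_moves --deltas '[{"wx": 0,"wy": 0,"wz": 0,"tx": 0,"ty": 1,"tz": 30,"hand": 60},{"wx": 0,"wy": 0,"wz": 0,"tx": 0,"ty": 0,"tz": 25,"hand": 60},{"wx": 0,"wy": 0,"wz": 0,"tx": 0,"ty": 0,"tz": 13,"hand": 60},{"wx": 0,"wy": 0,"wz": 0,"tx": 0,"ty": 0,"tz": 0,"hand": 60},{"wx": 0,"wy": 0,"wz": 0,"tx": 0,"ty": 0,"tz": 0,"hand": 60}]'

```text
clock: 33.8
ee_pos: [0.4332, -0.0146, 0.0196]
ee_rot: [3.116, 0.397, 0.002]
force: [0.1, 0.2, -0.0]
finger_gap: 0.0651
```

apply_moves --deltas '[{"wx": 0,"wy": 0,"wz": 0,"tx": 0,"ty": 0,"tz": 0,"hand": 255},{"wx": 0,"wy": 0,"wz": 0,"tx": 0,"ty": 0,"tz": 0,"hand": 255},{"wx": 0,"wy": 0,"wz": 0,"tx": 0,"ty": 0,"tz": 0,"hand": 255},{"wx": 0,"wy": 0,"wz": 0,"tx": 0,"ty": 0,"tz": 0,"hand": 255}]'

```text
clock: 34.2
ee_pos: [0.4332, -0.0147, 0.0198]
ee_rot: [3.116, 0.396, 0.004]
force: [-2.0, 0.2, 23.7]
finger_gap: 0.0383
```

apply_moves --deltas '[{"wx": 0,"wy": 0,"wz": 0,"tx": 0,"ty": 0,"tz": -30,"hand": 255},{"wx": 0,"wy": 0,"wz": 0,"tx": 0,"ty": 0,"tz": -30,"hand": 255},{"wx": 0,"wy": 0,"wz": -7.3,"tx": 0,"ty": 0,"tz": -18,"hand": 255},{"wx": 0,"wy": 0,"wz": -7.3,"tx": 0,"ty": 0,"tz": -18,"hand": 255},{"wx": 0,"wy": 0,"wz": -7.3,"tx": 0,"ty": 0,"tz": -18,"hand": 255}]'

```text
clock: 34.7
ee_pos: [0.4323, -0.0146, 0.1339]
ee_rot: [2.981, 0.989, 0.002]
force: [0.5, -0.2, -1.9]
finger_gap: 0.0382
```

apply_moves --deltas '[{"wx": 0,"wy": 0,"wz": -7.3,"tx": 0,"ty": 0,"tz": -18,"hand": 255},{"wx": 0,"wy": 0,"wz": -7.3,"tx": 0,"ty": 0,"tz": -18,"hand": 255},{"wx": 0,"wy": 0,"wz": -7.3,"tx": 0,"ty": 0,"tz": -18,"hand": 255},{"wx": 0,"wy": 0,"wz": -7.3,"tx": 0,"ty": 0,"tz": -18,"hand": 255},{"wx": 0,"wy": 0,"wz": -7.3,"tx": 0,"ty": 0,"tz": -18,"hand": 255}]'

```text
clock: 35.2
ee_pos: [0.432, -0.0145, 0.2238]
ee_rot: [2.522, 1.873, 0.001]
force: [1.0, 0.2, -2.2]
finger_gap: 0.0384
```

apply_moves --deltas '[{"wx": 0,"wy": 0,"wz": -7.3,"tx": 0,"ty": 0,"tz": 0,"hand": 255},{"wx": 0,"wy": 0,"wz": -7.3,"tx": 0,"ty": 0,"tz": 0,"hand": 255},{"wx": 0,"wy": 0,"wz": 0,"tx": 0,"ty": 0,"tz": 0,"hand": 255}]'

```text
clock: 35.5
ee_pos: [0.4322, -0.0145, 0.2231]
ee_rot: [2.266, 2.175, 0.001]
force: [0.3, 0.4, -1.3]
finger_gap: 0.0382
```

```bash
python3 -c "
from h import *
go(.5801,.0362,.2047,87.7)
"
```

```text
t [ 56.8 145.7  18.5] rows 3.6417822150483374 yaw now 87.6 wz -0.06798806148836434 tilt [ 0.001 -0.    -1.   ] q6 -0.06 clk 35.5 ee [ 0.4322 -0.0145  0.2231] F [ 0.3  0.4 -1.3] gap 0.0382
```

apply_moves --deltas '[{"wx": 0,"wy": 0,"wz": 0,"tx": 14,"ty": 36,"tz": 0,"hand": 255},{"wx": 0,"wy": 0,"wz": 0,"tx": 14,"ty": 36,"tz": 0,"hand": 255},{"wx": 0,"wy": 0,"wz": 0,"tx": 14,"ty": 36,"tz": 0,"hand": 255},{"wx": 0,"wy": 0,"wz": 0,"tx": 14.8,"ty": 37.7,"tz": 30,"hand": 255},{"wx": 0,"wy": 0,"wz": 0,"tx": 0,"ty": 0,"tz": 30,"hand": 255}]'

```text
clock: 36.0
ee_pos: [0.5853, 0.0371, 0.1626]
ee_rot: [2.271, 2.166, 0.007]
force: [0.1, 0.4, -1.6]
finger_gap: 0.0381
```

apply_moves --deltas '[{"wx": 0,"wy": 0,"wz": 0,"tx": 0,"ty": 0,"tz": 0,"hand": 255},{"wx": 0,"wy": 0,"wz": 0,"tx": 0,"ty": 0,"tz": 0,"hand": 255},{"wx": 0,"wy": 0,"wz": 0,"tx": 0,"ty": 0,"tz": 0,"hand": 255}]'

```text
clock: 36.3
ee_pos: [0.5802, 0.0354, 0.1643]
ee_rot: [2.271, 2.17, 0.002]
force: [0.2, -0.3, -1.6]
finger_gap: 0.0385
```

```bash
python3 -c "
from h import *
go(.5801,.0362,.1263,87.7)
s=read_state();gx,gy,gz=s['ee_pos']
p,d,W=look('side','s14')
m=(abs(W[...,0]-gx)<.07)&(abs(W[...,1]-gy)<.06)&(W[...,2]<gz+.012)&(W[...,2]>gz-.007)
P=W[m];print(len(P),np.percentile(P,[2,98],axis=0))
"
```

```text
t [ 0.7 -0.2 38. ] rows 0.9496530467627207 yaw now 87.4 wz -0.30724178176257055 tilt [ 0.001  0.    -1.   ] q6 0.05 clk 36.3 ee [0.5802 0.0354 0.1643] F [ 0.2 -0.3 -1.6] gap 0.0385
95 [[ 0.5554 -0.0121  0.1581]
 [ 0.593   0.0307  0.1759]]
```

apply_moves --deltas '[{"wx": 0,"wy": 0,"wz": 0,"tx": 1.5,"ty": 0,"tz": 20,"hand": 255},{"wx": 0,"wy": 0,"wz": 0,"tx": 0,"ty": 0,"tz": 8,"hand": 255},{"wx": 0,"wy": 0,"wz": 0,"tx": 0,"ty": 0,"tz": 5,"hand": 255},{"wx": 0,"wy": 0,"wz": 0,"tx": 0,"ty": 0,"tz": 4,"hand": 255},{"wx": 0,"wy": 0,"wz": 0,"tx": 0,"ty": 0,"tz": 0,"hand": 255}]'

```text
clock: 36.85
ee_pos: [0.5801, 0.0371, 0.1257]
ee_rot: [-2.27, -2.172, 0.0]
force: [-1.5, -0.2, 1.8]
finger_gap: 0.0385
```

apply_moves --deltas '[{"wx": 0,"wy": 0,"wz": 0,"tx": 0,"ty": 0,"tz": 0,"hand": 255},{"wx": 0,"wy": 0,"wz": 0,"tx": 0,"ty": 0,"tz": 0,"hand": 255}]'

```text
clock: 37.05
ee_pos: [0.5803, 0.0372, 0.126]
ee_rot: [2.27, 2.172, 0.0]
force: [-0.8, 0.1, -0.6]
finger_gap: 0.0387
```

apply_moves --deltas '[{"wx": 0,"wy": 0,"wz": 0,"tx": 0,"ty": 0,"tz": 0,"hand": 95},{"wx": 0,"wy": 0,"wz": 0,"tx": 0,"ty": 0,"tz": 0,"hand": 95},{"wx": 0,"wy": 0,"wz": 0,"tx": 0,"ty": 0,"tz": 0,"hand": 95},{"wx": 0,"wy": 0,"wz": 0,"tx": 0,"ty": 0,"tz": -20,"hand": 95},{"wx": 0,"wy": 0,"wz": 0,"tx": 0,"ty": 0,"tz": -40,"hand": 95}]'

```text
clock: 37.55
ee_pos: [0.5783, 0.0372, 0.1839]
ee_rot: [-2.267, -2.17, 0.006]
force: [1.1, 0.0, 0.5]
finger_gap: 0.0537
```

apply_moves --deltas '[{"wx": 0,"wy": 0,"wz": 0,"tx": 0,"ty": -35,"tz": -10,"hand": 255},{"wx": 0,"wy": 0,"wz": 0,"tx": -20,"ty": -40,"tz": 0,"hand": 255},{"wx": 0,"wy": 0,"wz": 0,"tx": -40,"ty": 0,"tz": 0,"hand": 255},{"wx": 0,"wy": 0,"wz": 0,"tx": -40,"ty": 0,"tz": 0,"hand": 255},{"wx": 0,"wy": 0,"wz": 0,"tx": 0,"ty": 0,"tz": 0,"hand": 255}]'

```text
clock: 38.05
ee_pos: [0.5007, -0.0629, 0.196]
ee_rot: [2.272, 2.168, 0.0]
force: [0.4, 0.4, 1.0]
finger_gap: 0.0001
```

```bash
python3 -c "
from h import *
lever('side15')
loggers('top15')
go(.517,-.0817,.106,87.7)
c=cv2.imread('pics/top15.png')[140:340,130:320];cv2.imwrite('pics/top15c.png',cv2.resize(c,None,fx=3,fy=3,interpolation=cv2.INTER_CUBIC))
"
```

```text
grip n 167 [ 0.5944 -0.091   0.2046] lean pos 0.12 lean axis -1.416 [ 0.4887 -0.0991  0.1733] [ 0.615  -0.0682  0.2315]
bench [320.1 244.6 133.7  40.3  88. ] (154.1, 308.3)
platform [587.  191.4  68.7  39.9  87.3] (175.4, 203.2)
platform [654.5  26.8  68.3  40.5  87.2] (243.6, 177.8)
platform [659.5 190.4  69.   40.9  88.1] (177.2, 173.8)
t [-20.8  17.2  89.8] rows 2.2439708238063267 yaw now 87.4 wz -0.34116478884411094 tilt [ 0.  0. -1.] q6 -0.13 clk 38.15 ee [ 0.5008 -0.0601  0.1958] F [0.5 1.1 0.8] gap 0.0001
```

View pics/top15c.png

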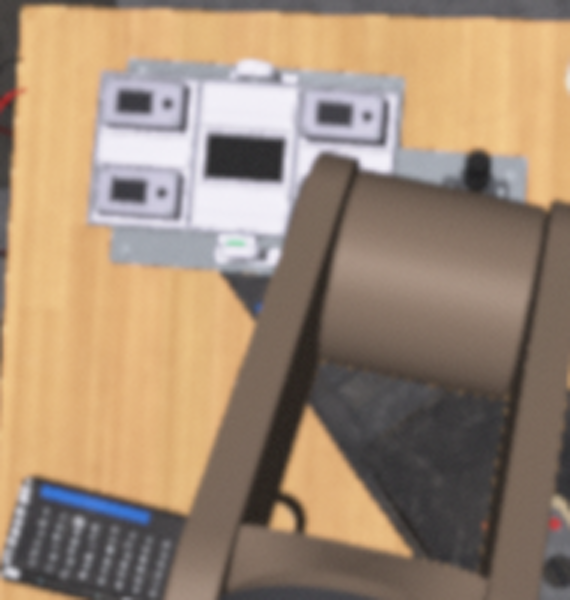

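```bash
python3 -c "
from h import *
p,d,W=look('side')
for x,y in((.5797,.0272),(.6536,.0243),(.5865,.195),(.6607,.1921)):
    m=(abs(W[...,0]-x)<.036)&(abs(W[...,1]-y)<.05)&(W[...,2]>.122)&(W[...,2]<.16);P=W[m];t=P[P[:,2]>.136]
    print(len(P),np.percentile(P,[3,97],axis=0).ravel(),'top z',np.median(t[:,2]) if len(t) else None)
c=cv2.cvtColor(p,cv2.COLOR_RGB2BGR)[150:260,220:350];cv2.imwrite('pics/side16.png',cv2.resize(c,None,fx=4.5,fy=4.5,interpolation=cv2.INTER_CUBIC))
"
```

```text
176 [ 0.5583 -0.0092  0.1235  0.5909  0.0549  0.1436] top z 0.1421276138712564
217 [ 0.6339 -0.0099  0.1232  0.6713  0.0536  0.1438] top z 0.14189005130297194
161 [0.5674 0.1552 0.1239 0.6041 0.2165 0.1438] top z 0.14184975291087987
163 [0.6397 0.1534 0.1237 0.6764 0.215  0.1438] top z 0.141703362184261
```

View pics/side16.png

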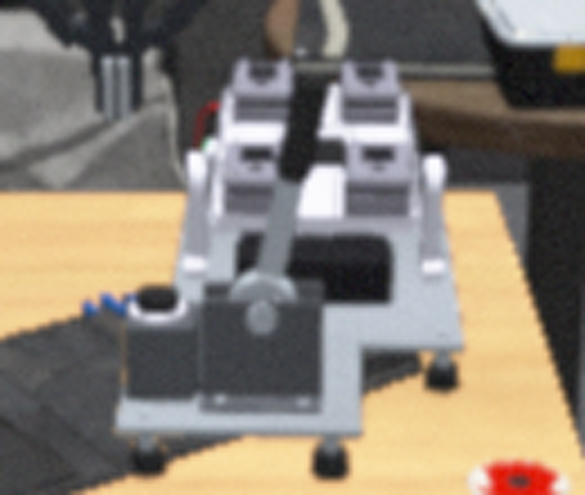

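All four lie flat (tops at z≈0.142 m). Now to the button, which I'll press and hold.

apply_moves --deltas '[{"wx": 0,"wy": 0,"wz": 0,"tx": -21,"ty": 17,"tz": 0,"hand": 255},{"wx": 0,"wy": 0,"wz": 0,"tx": 0,"ty": 0,"tz": 40,"hand": 255},{"wx": 0,"wy": 0,"wz": 0,"tx": 0,"ty": 0,"tz": 38,"hand": 255},{"wx": 0,"wy": 0,"wz": 0,"tx": 0,"ty": 0,"tz": 0,"hand": 255},{"wx": 0,"wy": 0,"wz": 0,"tx": 0,"ty": 0,"tz": 0,"hand": 255}]'

```text
clock: 38.7
ee_pos: [0.5166, -0.0802, 0.1178]
ee_rot: [-2.267, -2.172, 0.001]
force: [0.6, 0.4, -0.1]
finger_gap: 0.0001
```

```bash
python3 -c "
from h import *
go(.517,-.0817,.092,87.7)"
```

```text
t [-1.5  0.5 25.8] rows 0.6442982111201804 yaw now 87.5 wz -0.15145525609693777 tilt [-0.002  0.    -1.   ] q6 -0.17 clk 38.7 ee [ 0.5166 -0.0802  0.1178] F [ 0.6  0.4 -0.1] gap 0.0001
```

apply_moves --deltas '[{"wx": 0,"wy": 0,"wz": 0,"tx": -1.5,"ty": 0,"tz": 14,"hand": 255},{"wx": 0,"wy": 0,"wz": 0,"tx": 0,"ty": 0,"tz": 6,"hand": 255},{"wx": 0,"wy": 0,"wz": 0,"tx": 0,"ty": 0,"tz": 3,"hand": 255},{"wx": 0,"wy": 0,"wz": 0,"tx": 0,"ty": 0,"tz": 2,"hand": 255},{"wx": 0,"wy": 0,"wz": 0,"tx": 0,"ty": 0,"tz": 0.5,"hand": 255}]'

```text
clock: 39.2
ee_pos: [0.5178, -0.0826, 0.0932]
ee_rot: [2.268, 2.171, 0.002]
force: [1.9, 1.2, 2.3]
finger_gap: 0.0001
```

apply_moves --deltas '[{"wx": 0,"wy": 0,"wz": 0,"tx": 0,"ty": 0,"tz": 0,"hand": 255},{"wx": 0,"wy": 0,"wz": 0,"tx": 0,"ty": 0,"tz": 0,"hand": 255}]'

```text
clock: 39.4
ee_pos: [0.5174, -0.0827, 0.0927]
ee_rot: [2.269, 2.171, 0.001]
force: [2.1, 0.2, 3.7]
finger_gap: -0.0001
```

```bash
python3 -c "
from h import *
lever()"
```

```text
grip n 882 [ 0.5428 -0.096   0.1901] lean pos -0.365 lean axis -1.481 [ 0.4569 -0.1179  0.155 ] [ 0.6902 -0.0713  0.2423]
```

apply_moves --deltas '[{"wx": 0,"wy": 0,"wz": 0,"tx": 0,"ty": 0,"tz": 1.2,"hand": 255},{"wx": 0,"wy": 0,"wz": 0,"tx": 0,"ty": 0,"tz": 0,"hand": 255},{"wx": 0,"wy": 0,"wz": 0,"tx": 0,"ty": 0,"tz": 0,"hand": 255},{"wx": 0,"wy": 0,"wz": 0,"tx": 0,"ty": 0,"tz": 0,"hand": 255},{"wx": 0,"wy": 0,"wz": 0,"tx": 0,"ty": 0,"tz": 0,"hand": 255}]'

```text
clock: 39.95
ee_pos: [0.5169, -0.0827, 0.0909]
ee_rot: [2.27, 2.172, 0.0]
force: [3.0, 0.5, 3.6]
finger_gap: -0.0001
```

apply_moves --deltas '[{"wx": 0,"wy": 0,"wz": 0,"tx": 0,"ty": 0,"tz": 0,"hand": 255},{"wx": 0,"wy": 0,"wz": 0,"tx": 0,"ty": 0,"tz": 0,"hand": 255},{"wx": 0,"wy": 0,"wz": 0,"tx": 0,"ty": 0,"tz": 0,"hand": 255},{"wx": 0,"wy": 0,"wz": 0,"tx": 0,"ty": 0,"tz": 0,"hand": 255},{"wx": 0,"wy": 0,"wz": 0,"tx": 0,"ty": 0,"tz": 0,"hand": 255}]'

```text
clock: 40.45
ee_pos: [0.5168, -0.0827, 0.0909]
ee_rot: [-2.27, -2.172, 0.0]
force: [3.7, -1.0, 3.5]
finger_gap: -0.0003
```

apply_moves --deltas '[{"wx": 0,"wy": 0,"wz": 0,"tx": 0,"ty": 0,"tz": 0,"hand": 255},{"wx": 0,"wy": 0,"wz": 0,"tx": 0,"ty": 0,"tz": 0,"hand": 255},{"wx": 0,"wy": 0,"wz": 0,"tx": 0,"ty": 0,"tz": 0,"hand": 255},{"wx": 0,"wy": 0,"wz": 0,"tx": 0,"ty": 0,"tz": 0,"hand": 255},{"wx": 0,"wy": 0,"wz": 0,"tx": 0,"ty": 0,"tz": 0,"hand": 255}]'

```text
clock: 40.95
ee_pos: [0.5168, -0.0827, 0.0909]
ee_rot: [2.27, 2.172, 0.0]
force: [2.5, -0.6, 3.8]
finger_gap: -0.0001
```

```bash
python3 -c "
from h import *
p,d,W=look('side')
m=(p.max(2)<70)&(abs(W[...,1]+.093)<.025)&(W[...,2]>.13)&(W[...,0]>.6);P=W[m];print(len(P),P.mean(0),P.min(0),P.max(0))
print('lean',np.arctan2(P[:,0].mean()-.5807,P[:,2].mean()-.0893))"
```

```text
167 [ 0.6641 -0.0953  0.1687] [ 0.6384 -0.1009  0.1393] [ 0.6904 -0.0863  0.1904]
lean 0.8100328309095595
```

The lever is back where it started. Retreat and do the final check.

apply_moves --deltas '[{"wx": 0,"wy": 0,"wz": 0,"tx": 0,"ty": 0,"tz": -15,"hand": 255},{"wx": 0,"wy": 0,"wz": 0,"tx": 0,"ty": 0,"tz": -40,"hand": 255},{"wx": 0,"wy": 0,"wz": 0,"tx": 0,"ty": 0,"tz": -40,"hand": 255},{"wx": 0,"wy": 0,"wz": 0,"tx": -40,"ty": 0,"tz": -40,"hand": 255},{"wx": 0,"wy": 0,"wz": 0,"tx": -45,"ty": 0,"tz": -10,"hand": 255}]'

```text
clock: 41.5
ee_pos: [0.514, -0.1628, 0.2347]
ee_rot: [2.265, 2.174, 0.003]
force: [0.5, -0.7, -0.4]
finger_gap: 0.0002
```

apply_moves --deltas '[{"wx": 0,"wy": 0,"wz": 0,"tx": -45,"ty": 0,"tz": 0,"hand": 255},{"wx": 0,"wy": 0,"wz": 0,"tx": -45,"ty": 0,"tz": 0,"hand": 255},{"wx": 0,"wy": 0,"wz": 0,"tx": -45,"ty": 0,"tz": 0,"hand": 255},{"wx": 0,"wy": 0,"wz": 0,"tx": 0,"ty": 0,"tz": 0,"hand": 255},{"wx": 0,"wy": 0,"wz": 0,"tx": 0,"ty": 0,"tz": 0,"hand": 255}]'

```text
clock: 42.0
ee_pos: [0.5063, -0.2982, 0.2305]
ee_rot: [-2.27, -2.168, 0.001]
force: [-0.1, 0.4, -0.5]
finger_gap: -0.0002
```

```bash
python3 -c "
from h import *
loggers('top17')
p,d,W=look('side','side17')
m=(p.max(2)<70)&(abs(W[...,1]+.093)<.025)&(W[...,2]>.13)&(W[...,0]>.6);P=W[m];print('grip',P.mean(0))
p,d,W=look('top')
for x,y in((.5797,.0272),(.6536,.0243),(.5865,.195),(.6607,.1921)):
    m=(abs(W[...,0]-x)<.012)&(abs(W[...,1]-y)<.025);print('top z',np.median(W[m][:,2]))
a=cv2.imread('pics/top17.png')[140:290,130:410];cv2.imwrite('pics/end.png',cv2.resize(a,None,fx=2.8,fy=2.8,interpolation=cv2.INTER_CUBIC))
go(0,0,0)
"
```

```text
bench [ 319.7 -129.8   63.1   44.   -88.3] (306.2, 314.0)
bench [320.1 244.6 133.7  40.3  88. ] (154.4, 308.5)
platform [580.7  27.1  67.9  39.9  87.3] (242.4, 207.7)
platform [587.  191.3  68.8  39.9  87.3] (175.5, 203.2)
platform [654.1  27.1  67.6  41.3  87.2] (243.6, 177.8)
platform [660.  190.7  68.3  40.2  87.9] (177.2, 173.8)
grip [ 0.6643 -0.0951  0.1688]
top z 0.14057442338345671
top z 0.14027904884902864
top z 0.14011476944027923
top z 0.14026595438518763
t [ 274.2 -519.1  231.7] rows 12.976743086251133 yaw now 87.5 wz None tilt [-0.001  0.001 -1.   ] q6 -0.54 clk 42.15 ee [ 0.507  -0.2965  0.231 ] F [ 1.1 -1.1  0.2] gap 0.0
```

View pics/end.png

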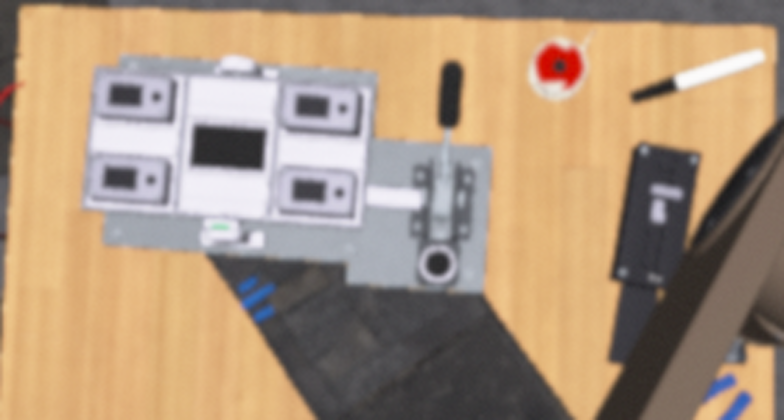

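The four loggers (at (138,98), (130,180), (320,108), (317,190)) are in the corner nests, the lever is home at (451,95), and the spool is in place.

```bash
python3 -c "
from cell import *
print(job_done())"
```

```text
the job is handed in; nothing more can be done
None
```

The job is done and handed in at about 42 s of robot time, in the order asked. I pulled the brake lever to the third notch, ejected the dock logger, and laid all four loggers flat in the corner nests, two left and two right. I then held the release button down for about 1.5 s, until the lever was home.

**Slip during the brake pull:** on the first pull the fingers slipped off the grip and left the lever in the second notch. I gripped it again and pulled it to the third, where the lean measured 0.19 rad, as it should.

**Last checks, after release and with the arm clear:**
- **Loggers:** all four lie flat and within about 4 mm of the nest centres I measured at the start. Their tops stand at 140.1–140.6 mm, left and right alike, so the platform is level.
- **Lever:** the grip is back at its starting position to within a millimetre.
- **Bench:** no loggers remain on it.
- **Bystanders:** the spool looked untouched in the last picture. The arm hid the suction lifter there, so I could not confirm it, but the fingers never went near it.

None of the checks I made failed.

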